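# Sort the drilled clay pendants into their trays

## Robot

A 6-joint arm with a two-finger parallel gripper is mounted at the origin on the work surface. World frame = base frame: x ahead of the robot, y to its left, z up, the work surface at z = 0. Lengths are in m, angles in rad, forces in N, time in s.
With the tool pointing down it reaches from about 0.3 to 0.875 m from the base axis. Payload 6.4 kg.
Tool frame: the origin (TCP) lies on the centre line of the jaws, within the pads' length; the fingertips stand 22 mm ahead of it and the grasp point (between the pads) lies 3 mm ahead of it (ctrl.tip_reach is the distance from the TCP to the fingertips, in m); z points along the fingers, y is the direction in which the jaws open and shut (so a half turn about z gives the same grasp; the last joint's range is limited). The gripper opens to 88 mm and grips with 3 to 60 N. Pads are 18 mm wide; open, the fingers measure 123 mm over their backs; the gripper's body (75 mm by 187 mm) begins 45 mm behind the grasp point.
Start: joints at [1.048, 0.181, 1.607, -0, 1.354, -0.206], TCP at [0.179, 0.546, 0.229] pointing down, gripper open.
Joint ranges: [-2.99, 2.99], [-0.89, 2.07], [0.3, 2.58], [-1.14, 4.28], [0, 2.63], [-3.12, 3.12]. Speed limits (rad/s): [2.57, 2.57, 3.01, 3.14, 3.14, 3.14].

## Interface

Orientations are given as a unit quaternion [w, x, y, z].
In Python, from rig import ctrl gives the robot as it stands.
- The arm moves only by the tool send_rows, never from a script. Its argument "targets" is a list that holds one entry, the list of rows, each a list of 7 numbers: the turn, a rotation vector about the tool's x, y, z in degrees, then the shift along the tool's x, y, z in m, then the finger opening in m, from 0 to 0.0881. A call has 1 to 8 rows; each row is the pose to reach, as a shift and turn from the pose commanded when the call began, along the tool's axes at that moment; what a row does not reach only later rows make up. A row lasts 1/10 s, in which the tool goes at most 50 mm and 8.59 degrees, less where a joint would pass 70% of its speed; a pose out of reach is approached as far as the arm can. A call with a gripper value outside its range is refused whole. The fingers move at their own pace and stop on an object; "grip_force" is the grip in N (left out, the last holds). Time passes only in rows, so rows that repeat a pose let the fingers close. It gives the time, the measured TCP pose, the force and the opening at its end, in the units of the state.
- ctrl.sense(): the state, without advancing time (a new reading comes with each control period).
- ctrl.read_camera(name): name is "scene" or "top" or "wrist"; returns the picture (384x512x3 uint8, red, green, blue); there is no depth.
- ctrl.camera_info(name): a dict with "intrinsics" (3x3 intrinsics, pixels), "rvec" (rotation vector, rad) and "tvec" (3), from world to camera coordinates, as OpenCV has them; the wrist camera has in their place "tool_from_camera" (4x4, takes a point from camera to tool coordinates, whose origin is the TCP and whose axes are the flange's). Camera axes: x right, y down, z forward; pixel columns grow to the right and rows downward; lengths in m; the calibration is good to about 2 mm. A picture is of the moment at which its call begins: read the wrist's pose just before it. camera_info takes no time and is no camera call.
- ctrl.finish_job(): hands the job in, once; it reports no verdict.
The state is a dict: "clock": time; "qpos": joint angles; "joint_velocities": joint speeds; "effort": joint torques, N m; "tcp_pos": TCP position; "eef_rot": TCP orientation; "ft_force": force on the tool from outside, world axes, zero at the start; "ft_torque": the same for the moment, N m; "opening": opening from 0.0 (shut) to 1.0 (fully open).
Only numpy, scipy, OpenCV 4.12 (cv2) and the standard library are available. Lean on these libraries where they do the work, as an engineer would, in place of code of your own. Each camera call takes 0.05 s, during which the arm holds its last target.

## Task

Sort the five drilled clay pieces from the wooden board into the three green trays, each into the tray that has a sample of the same shape on its ledge: the two ovals, the two round discs and the rectangular bar. Every piece must end lying flat and face up, as now, on the floor of its tray, not on the rim or on another piece. The clay is brittle, so set each piece down rather than dropping it, and do not knock over the little glaze jar.

Things in the scene. Friction and masses are not known exactly. Their poses are not given: they have to be found in the camera images.
- oval_a: fired off-white clay, one of two alike ovals (ellipses) 66 mm long and 40 mm wide, 10 mm thick, lying flat on the wooden board (board top 18 mm above the table). Its upper face shows two small dark drilled holes. Origin: centre of its underside; z up. x along its length, y across its width.
- oval_b: fired off-white clay, the other of the two ovals, 66 by 40 mm, 10 mm thick, lying flat on the wooden board (board top 18 mm above the table). Its upper face shows two small dark drilled holes. Origin: centre of its underside; z up. x along its length, y across its width.
- disc_a: fired off-white clay, one of two alike round discs of diameter 46 mm, 10 mm thick, lying flat on the wooden board (board top 18 mm above the table). Its upper face shows two small dark drilled holes. Origin: centre of its underside; z up. 
- disc_b: fired off-white clay, the other of the two round discs, diameter 46 mm, 10 mm thick, lying flat on the wooden board (board top 18 mm above the table). Its upper face shows two small dark drilled holes. Origin: centre of its underside; z up. 
- bar: fired off-white clay, a straight-sided rectangular bar 74 mm long and 28 mm wide, 10 mm thick, lying flat on the wooden board (board top 18 mm above the table). Its upper face shows two small dark drilled holes. Origin: centre of its underside; z up. x along its length, y across its width.
- tray_oval: fixed green tray for the two ovals; the three trays differ only in the sample. Outside 122 (x) by 182 (y) mm, walls 6 mm, rim 14 mm above the table; inner floor 110 by 170 mm, 6 mm above the table. Outside its far (+x) rim a ledge 50 by 100 mm bears an oval as a glued-on sample, not to be moved. Origin: at table level under the inner floor's centre; x towards the ledge, y along the long side.
- tray_disc: fixed green tray for the two round discs; the three trays differ only in the sample. Outside 122 (x) by 182 (y) mm, walls 6 mm, rim 14 mm above the table; inner floor 110 by 170 mm, 6 mm above the table. Outside its far (+x) rim a ledge 50 by 100 mm bears a disc as a glued-on sample, not to be moved. Origin: at table level under the inner floor's centre; x towards the ledge, y along the long side.
- tray_bar: fixed green tray for the bar; the three trays differ only in the sample. Outside 122 (x) by 182 (y) mm, walls 6 mm, rim 14 mm above the table; inner floor 110 by 170 mm, 6 mm above the table. Outside its far (+x) rim a ledge 50 by 100 mm bears a rectangular bar as a glued-on sample, not to be moved. Origin: at table level under the inner floor's centre; x towards the ledge, y along the long side.
- jar: small closed glaze jar, diameter 30 mm, 45 mm tall, 70 g, standing loose on the wooden board among the clay pieces; it must stay standing. Origin: centre of its underside, z up. Other small things on the board between the pieces (drill bit block 33 mm tall, pencil, flat cork sanding stick) are fixed.

How it is judged:
By the outcome, as a careful person would: the job done as asked, in the order asked, and still so for the second after the job is handed in, with the robot touching nothing.
It also fails if it takes over 109 s, if anything falls off the work surface, if the arm or the gripper's body presses on something with over 40 N, if the wrist force passes 120 N, or if a joint passes its speed limit or range.

## Working session

There is one attempt and no reset: what is moved stays moved. The work goes in short steps, Python scripts to look and compute and a tool call to move; the robot and the scene stay as the last step left them, time stands still between calls to the robot, and variables do not carry over. Pictures are saved under pics/ and viewed, and the job is handed in when it is done.

Besides the shell and the picture viewer there is one more tool, called after "Call:" by a JSON object that holds its "name" and its "arguments". send_rows: Moves the arm, as the interface text tells. Its arguments: {"type":"object","properties":{"targets":{"type":"array","items":{"type":"array","items":{"type":"array","items":{"type":"number"}}}},"grip_force":{"type":"number"}},"required":["targets"]}

```bash
ls; mkdir -p pics; python3 - <<'E'
from rig import ctrl
import cv2
for n in ["top","scene","wrist"]:
    s=ctrl.sense(); im=ctrl.read_camera(n); cv2.imwrite(f"pics/{n}0.png",im[:,:,::-1]); print(n,ctrl.camera_info(n))
print(s)
E
```

```text
pics
top {'intrinsics': array([[496.39713408,   0.        , 258.28232977],
       [  0.        , 496.39713408, 188.72438332],
       [  0.        ,   0.        ,   1.        ]]), 'rvec': array([ 2.1839333 , -2.1642573 ,  0.11395623]), 'tvec': array([0.00309668, 0.52005666, 1.25639664])}
scene {'intrinsics': array([[383.15360162,   0.        , 258.10588857],
       [  0.        , 383.15360162, 192.64240102],
       [  0.        ,   0.        ,   1.        ]]), 'rvec': array([ 1.83652657,  1.58192529, -0.69467257]), 'tvec': array([-0.06280897, -0.31444643,  1.27518645])}
wrist {'intrinsics': array([[315.07480787,   0.        , 253.90896925],
       [  0.        , 315.07480787, 195.13718162],
       [  0.        ,   0.        ,   1.        ]]), 'tool_from_camera': array([[ 3.30686435e-04, -9.47641321e-01, -3.19336527e-01,
         8.27792776e-02],
       [ 9.99999658e-01,  5.55566529e-04, -6.13119581e-04,
        -1.19847428e-04],
       [ 7.58430135e-04, -3.19336215e-01,  9.47641180e-01,
        -1.55332195e-01],
       [ 0.00000000e+00,  0.00000000e+00,  0.00000000e+00,
         1.00000000e+00]])}
{'clock': 0.1, 'qpos': array([ 1.04766528e+00,  1.81431202e-01,  1.60787888e+00, -1.38919020e-05,
        1.35375043e+00, -2.06299392e-01]), 'joint_velocities': array([ 6.88044313e-04, -5.33204460e-04, -2.08039021e-03, -1.34930608e-03,
        4.26394383e-05, -3.48695255e-04]), 'effort': array([ 9.24636443e-04, -4.34824526e+01, -3.42696512e+01,  7.04551488e-02,
        3.40589206e-02, -3.14894623e-05]), 'tcp_pos': array([0.17889439, 0.54597147, 0.22843429]), 'eef_rot': array([-2.55444473e-04,  1.57752546e-01,  9.87478403e-01, -6.88074321e-04]), 'ft_force': array([0.82203859, 0.01892402, 0.02933174]), 'ft_torque': array([-0.02384141,  0.03353655, -0.00289004]), 'opening': 1.0006315914612813}
```

View pics/top0.png

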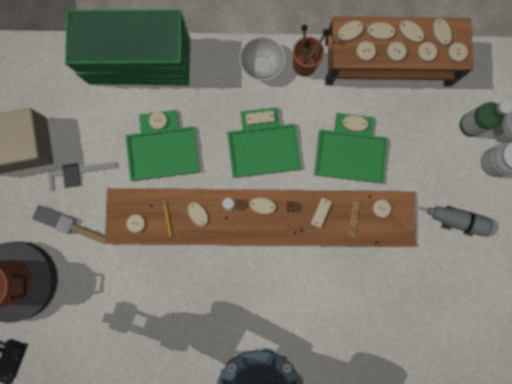

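View pics/scene0.png

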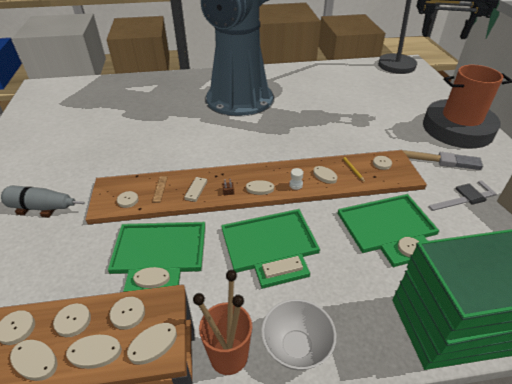

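View pics/wrist0.png

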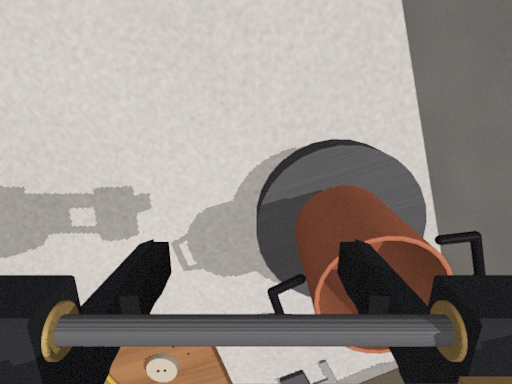

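The top view shows the pieces on the board: discs near (135,223) and (382,208), ovals near (197,214) and (262,206), the bar near (321,212), the jar near (229,204). The trays from left to right are disc, bar and oval. Next I'll turn these into positions.

```bash
cat > h.py <<'E'
import numpy as np, cv2
from rig import ctrl
def cam(n):
    c=ctrl.camera_info(n); R=cv2.Rodrigues(np.array(c['rvec']))[0]; return np.array(c['intrinsics']),R,np.array(c['tvec'])
def back(n,uv,z):
    K,R,t=cam(n); uv=np.atleast_2d(uv).astype(float)
    d=np.c_[uv,np.ones(len(uv))]@np.linalg.inv(K).T@R   # world dirs
    o=-R.T@t; s=(z-o[2])/d[:,2]; return o+s[:,None]*d
def proj(n,P):
    K,R,t=cam(n); p=(np.atleast_2d(P)@R.T+t)@K.T; return p[:,:2]/p[:,2:]
E
python3 - <<'E'
from h import *
im=cv2.imread('pics/top0.png'); hsv=cv2.cvtColor(im,cv2.COLOR_BGR2HSV)
cv2.imwrite('pics/topz.png',cv2.resize(im[100:255,100:425],None,fx=2.46,fy=2.46,interpolation=cv2.INTER_CUBIC))
for nm,m in [('clay',cv2.inRange(hsv,(0,0,130),(40,90,255))),('green',cv2.inRange(hsv,(55,100,40),(85,255,255)))]:
    m[:100]=0;m[255:]=0;m[:,:100]=0;m[:,425:]=0
    n,l,st,ce=cv2.connectedComponentsWithStats(m)
    for i in range(1,n):
        if st[i,4]<60 or st[i,4]>8000: continue
        ys,xs=np.where(l==i); z=.028 if nm=='clay' and ys.mean()>190 else .01
        P=back('top',np.c_[xs,ys],z)[:,:2]; c=P.mean(0)
        r=cv2.minAreaRect((P*1000).astype(np.float32))
        w,v=np.linalg.eigh(np.cov(P.T)); a=np.degrees(np.arctan2(v[1,1],v[0,1]))%180
        print(nm,st[i],ce[i].round(1),'c',c.round(4),'ax(4sd)',(4*np.sqrt(w[::-1])*1000).round(1),'ang',a.round(1),'rect',np.round(r[0],1),np.round(r[1],1),round(r[2],1))
E
```

```text
clay [246 111  28  13 271] [259.6 116.9] c [0.7129 0.0059] ax(4sd) [84.3 31. ] ang 97.9 rect [712.9   5.5] [26.5 73.1] 7.4
clay [343 116  25  14 279] [354.8 122.6] c [ 0.7001 -0.2468] ax(4sd) [66.3 38.6] ang 85.1 rect [ 700.5 -247.3] [35.1 63.7] 0.6
clay [222 197  12  13  70] [226.6 202. ] c [0.4847 0.089 ] ax(4sd) [40.2 31.6] ang 144.8 rect [482.2  86.6] [30.9 28.3] 0.8
clay [249 197  26  17 338] [261.8 205.1] c [ 0.4775 -0.0015] ax(4sd) [67.  42.6] ang 79.9 rect [477.9  -0.8] [41.2 64.3] 0.5
clay [311 198  20  30 324] [320.5 212.1] c [ 0.4611 -0.1526] ax(4sd) [86.9 32.7] ang 156.9 rect [ 461.3 -152.5] [28.6 75.5] 66.6
clay [373 199  18  19 253] [381.5 207.8] c [ 0.4734 -0.3095] ax(4sd) [47.1 45.6] ang 17.9 rect [ 473.6 -310.2] [45.  44.3] 44.9
clay [187 202  20  24 332] [196.9 213.7] c [0.4541 0.1645] ax(4sd) [68.1 40.9] ang 33.3 rect [453.9 165. ] [63.8 39.6] 45.8
clay [ 100  209  325   46 3345] [266.4 247.9] c [ 0.3685 -0.0146] ax(4sd) [1027.7   70.1] ang 91.8 rect [410.4  -4.9] [114.9 829.2] 0.5
clay [126 214  18  19 263] [134.6 223. ] c [0.4287 0.3232] ax(4sd) [48.1 45.5] ang 163.2 rect [428.2 322.7] [43.8 44.6] 46.3
green [ 228  109   72   68 3220] [263.5 148.2] c [ 0.6291 -0.0051] ax(4sd) [199.7 153.5] ang 97.2 rect [648.4  -2.7] [168.  177.2] 7.6
green [ 127  111   72   69 3417] [162.  149.8] c [0.6223 0.262 ] ax(4sd) [199.7 166.4] ang 99.3 rect [637.8 264.5] [168.4 178.8] 8.0
green [ 315  114   72   68 3299] [351.  153.4] c [ 0.6176 -0.2359] ax(4sd) [201.3 159.2] ang 82.7 rect [ 635.6 -238.1] [178.7 167.9] 83.4
```

View pics/topz.png

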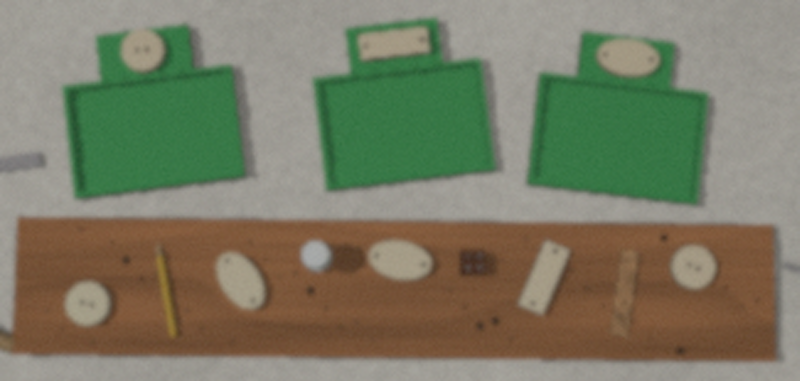

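```bash
cat > fit.py <<'E'
from h import *
from scipy.optimize import minimize
im=cv2.imread('pics/top0.png'); hsv=cv2.cvtColor(im,cv2.COLOR_BGR2HSV)
g=cv2.inRange(hsv,(55,100,40),(85,255,255)); clay=cv2.inRange(hsv,(0,0,130),(40,90,255))
S=4
def tray(g0,name):
    u,v=proj('top',[g0[0],g0[1],0.01])[0]; m=np.zeros_like(g); a,b=int(u-55),int(u+55)
    m[100:190,a:b]=g[100:190,a:b]
    n,l,st,_=cv2.connectedComponentsWithStats(m); m=(l==1+st[1:,4].argmax()).astype(np.uint8)*255
    big=cv2.resize(m,None,fx=S,fy=S,interpolation=cv2.INTER_LINEAR)>127
    def f(p):
        c,s=np.cos(p[2]),np.sin(p[2]); R=np.array([[c,-s],[s,c]])
        q=np.array([[-61,-91],[61,-91],[61,91],[-61,91]])/1000
        P=np.c_[q@R.T+p[:2],np.full(4,.014)]
        M=np.zeros(big.shape,np.uint8)
        cv2.fillPoly(M,[np.round((proj('top',P)+.5)*S*16-8).astype(np.int32)],1,shift=4)
        out=np.array([[61,-300],[300,-300],[300,300],[61,300]])/1000
        Q=np.c_[out@R.T+p[:2],np.full(4,.014)]
        X=np.zeros(big.shape,np.uint8); cv2.fillPoly(X,[np.round((proj('top',Q)+.5)*S*16-8).astype(np.int32)],1,shift=4)
        return np.sum((big&(X==0))^(M>0))/1000
    r=minimize(f,g0,method='Nelder-Mead',options=dict(initial_simplex=np.array(g0)+np.array([[0,0,0],[.01,0,0],[0,.01,0],[0,0,.1]])))
    print(name,r.x[:2].round(4),np.degrees(r.x[2]).round(1),r.fun)
tray([.6,.26,.14],'disc'); tray([.61,-.005,.13],'bar'); tray([.6,-.235,-.11],'oval')
print('jar top', back('top',[226.6+.9,203],.063), 'jar px range')
print('block',back('top',[293,206.5],.05))
# scene cross-check of pieces
for n,p in dict(ovM=(.4775,-.0015),ovL=(.4541,.1645),bar=(.4611,-.1526),dR=(.4734,-.3095),dL=(.4287,.3232)).items():
    u=proj('scene',[*p,.028])[0]; s=cv2.imread('pics/scene0.png'); x,y=u.astype(int)
    h=cv2.cvtColor(s,cv2.COLOR_BGR2HSV); m=cv2.inRange(h,(0,0,135),(40,95,255))
    nn,l,st,ce=cv2.connectedComponentsWithStats(m); i=l[y,x]
    ok=[j for j in range(1,nn) if np.hypot(*(ce[j]-u))<8 and st[j,4]>80]
    for j in ok: print(n,'proj',u.round(1),'seen',ce[j].round(1),'->',back('scene',ce[j],.028)[0].round(4),st[j,4])
E
python3 fit.py
```

```text
disc [0.6143 0.2594] 8.7 2.416
bar [ 0.6249 -0.0073] 7.5 2.747
oval [ 0.6115 -0.2358] -6.5 2.37
jar top [[0.47975402 0.08462757 0.063     ]] jar px range
block [[ 0.47331591 -0.08011106  0.05      ]]
ovM proj [260.9 186.1] seen [260.  185.8] -> [ 0.4761 -0.0035  0.028 ] 273
ovL proj [326.  173.2] seen [325.3 173.1] -> [0.4533 0.1627 0.028 ] 238
bar proj [196.5 187.8] seen [195.7 188. ] -> [ 0.4615 -0.1546  0.028 ] 284
dR proj [127.7 198.1] seen [127.2 197.8] -> [ 0.4724 -0.3107  0.028 ] 238
dL proj [383.5 161.1] seen [382.4 161. ] -> [0.4282 0.3207 0.028 ] 168
```

```bash
cat > go.py <<'E'
import sys
from h import *
from scipy.spatial.transform import Rotation as Rn
def run(*wps):
    s=ctrl.sense(); q=np.array(s['eef_rot']); R=Rn.from_quat(np.r_[q[1:],q[0]]); p=np.array(s['tcp_pos'])
    for w in wps:
        j=np.radians(w[3]); y=np.array([np.cos(j),np.sin(j),0]); z=np.array([0,0,-1.]); x=np.cross(y,z)
        T=Rn.from_matrix(np.c_[x,y,z])
        print(w,'turn',np.degrees((R.inv()*T).as_rotvec()).round(1),'shift',(R.inv().apply(np.array(w[:3])-p)).round(4))
    print('t',round(s['clock'],2),'tcp',p.round(4),'op',round(s['opening']*.088,4),'F',np.round(s['ft_force'],1))
if __name__=='__main__': run(*[tuple(float(v) for v in a.split(',')) for a in sys.argv[1:]])
E
python3 go.py .4537,.1637,.15,-57
```

```text
(0.4537, 0.1637, 0.15, -57.0) turn [-1.000e-01  1.000e-01  1.288e+02] shift [-0.3802 -0.2776  0.0788]
t 0.15 tcp [0.1789 0.546  0.2285] op 0.0882 F [-0.5  0.4 -0.2]
```

Call:
{"name": "send_rows", "arguments": {"targets": [[[0, 0, 128.8, -0.38, -0.278, 0.05, 0.062], [0, 0, 128.8, -0.38, -0.278, 0.05, 0.062], [0, 0, 128.8, -0.38, -0.278, 0.05, 0.062], [0, 0, 128.8, -0.38, -0.278, 0.05, 0.062], [0, 0, 128.8, -0.38, -0.278, 0.05, 0.062], [0, 0, 128.8, -0.38, -0.278, 0.05, 0.062], [0, 0, 128.8, -0.38, -0.278, 0.05, 0.062], [0, 0, 128.8, -0.38, -0.278, 0.05, 0.062]]], "grip_force": 15}}

```text
clock: 0.95
tcp_pos: [0.4117, 0.2214, 0.1868]
eef_rot: [0.0, 0.69, 0.724, 0.0]
ft_force: [0.6, -0.1, 0.9]
opening: 0.7
```

```bash
python3 go.py .4537,.1637,.12,-57
```

```text
(0.4537, 0.1637, 0.12, -57.0) turn [ 0.  -0.  59.7] shift [-0.0597  0.0392  0.0668]
t 0.95 tcp [0.4117 0.2214 0.1868] op 0.0616 F [ 0.6 -0.1  0.9]
```

Call:
{"name": "send_rows", "arguments": {"targets": [[[0, 0, 59.7, -0.06, 0.039, 0.067, 0.062], [0, 0, 59.7, -0.06, 0.039, 0.067, 0.062], [0, 0, 59.7, -0.06, 0.039, 0.067, 0.062], [0, 0, 59.7, -0.06, 0.039, 0.067, 0.062], [0, 0, 59.7, -0.06, 0.039, 0.067, 0.062], [0, 0, 59.7, -0.06, 0.039, 0.067, 0.062], [0, 0, 59.7, -0.06, 0.039, 0.067, 0.062], [0, 0, 59.7, -0.06, 0.039, 0.067, 0.062]]]}}

```text
clock: 1.75
tcp_pos: [0.453, 0.1654, 0.1198]
eef_rot: [-0.0, 0.958, 0.287, -0.0]
ft_force: [0.1, 0.7, 0.2]
opening: 0.703
```

```bash
python3 - <<'E'
from h import *
im=ctrl.read_camera('wrist'); cv2.imwrite("pics/w1.png",im[:,:,::-1])
E
python3 go.py .4537,.1637,.0425,-57
```

```text
(0.4537, 0.1637, 0.0425, -57.0) turn [-0.   0.   0.6] shift [-0.0003  0.0018  0.0773]
t 1.8 tcp [0.453  0.1654 0.1198] op 0.0617 F [-0.  -0.5 -0.2]
```

View pics/w1.png

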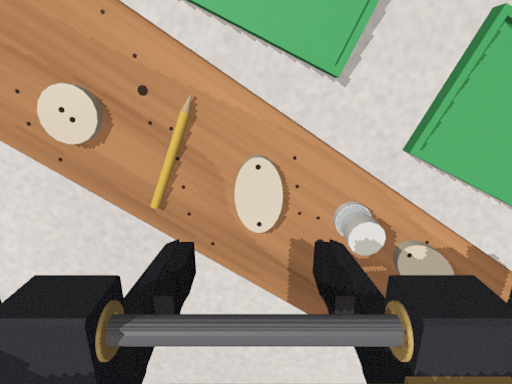

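The wrist view shows the left oval upright at about (259,194), midway between the jaws, with the jar at (360,230) to the right. I'll check the oval's position from this view.

```bash
cat >> h.py <<'E'
from scipy.spatial.transform import Rotation as Rn_
def wback(s,uv,z):
    c=ctrl.camera_info('wrist'); K=np.array(c['intrinsics']); X=np.array(c['tool_from_camera'])
    q=np.array(s['eef_rot']); R=Rn_.from_quat(np.r_[q[1:],q[0]]).as_matrix()
    uv=np.atleast_2d(uv).astype(float)
    d=np.c_[uv,np.ones(len(uv))]@np.linalg.inv(K).T@X[:3,:3].T@R.T; o=R@X[:3,3]+np.array(s['tcp_pos'])
    return o+((z-o[2])/d[:,2])[:,None]*d
def wfind(s,im,near,z=.028,rad=.04):
    hsv=cv2.cvtColor(im,cv2.COLOR_RGB2HSV); m=cv2.inRange(hsv,(0,5,150),(40,75,255))
    n,l,st,ce=cv2.connectedComponentsWithStats(cv2.morphologyEx(m,cv2.MORPH_CLOSE,np.ones((7,7))))
    for i in range(1,n):
        if st[i,4]<300: continue
        ys,xs=np.where(l==i); P=wback(s,np.c_[xs,ys],z)[:,:2]; c=P.mean(0)
        if np.hypot(*(c-near))<rad:
            w,v=np.linalg.eigh(np.cov(P.T)); r=cv2.minAreaRect((P*1000).astype(np.float32))
            print('px',ce[i].round(1),'c',c.round(4),'4sd',(4000*np.sqrt(w[::-1])).round(1),'ang',(np.degrees(np.arctan2(v[1,1],v[0,1]))%180).round(1),'rect',np.round(r[0],1),np.round(r[1],1))
E
python3 - <<'E'
from h import *
im=cv2.imread("pics/w1.png")[:,:,::-1].copy(); s=ctrl.sense()
wfind(s,im,[.4537,.1637]); wfind(s,im,[.4285,.322],rad=.03)
E
```

```text
px [258.1 193.9] c [0.456  0.1624] 4sd [67.4 40.3] ang 35.8 rect [455.3 162.1] [67.3 39.8]
px [ 66.8 113.1] c [0.4294 0.3199] 4sd [45.6 45.4] ang 159.7 rect [429.1 319.7] [44.3 45.2]
```

```bash
python3 go.py .4548,.1628,.0425,-54.5
```

```text
(0.4548, 0.1628, 0.0425, -54.5) turn [-0.   0.  -1.9] shift [0.0001 0.0031 0.0773]
t 1.8 tcp [0.453  0.1654 0.1198] op 0.0617 F [-0.  -0.5 -0.2]
```

Call:
{"name": "send_rows", "arguments": {"targets": [[[0, 0, -1.9, 0, 0.003, 0.03, 0.062], [0, 0, -1.9, 0, 0.003, 0.06, 0.062], [0, 0, -1.9, 0, 0.003, 0.072, 0.062], [0, 0, -1.9, 0, 0.003, 0.077, 0.062], [0, 0, -1.9, 0, 0.003, 0.077, 0.036], [0, 0, -1.9, 0, 0.003, 0.077, 0.036], [0, 0, -1.9, 0, 0.003, 0.077, 0.036], [0, 0, -1.9, 0, 0.003, 0.077, 0.036]]]}}

```text
clock: 2.6
tcp_pos: [0.4556, 0.163, 0.0439]
eef_rot: [0.0, 0.953, 0.303, 0.001]
ft_force: [-0.3, -0.1, 0.2]
opening: 0.412
```

```bash
python3 go.py .4548,.1628,.15,-54.5
```

```text
(0.4548, 0.1628, 0.15, -54.5) turn [ 0.1 -0.1 -0.2] shift [-0.0006 -0.0002 -0.1061]
t 2.6 tcp [0.4556 0.163  0.0439] op 0.0363 F [-0.3 -0.1  0.2]
```

```bash
python3 - <<'E'
from h import *
im=ctrl.read_camera('wrist'); cv2.imwrite("pics/w2.png",im[:,:,::-1]); print(ctrl.sense())
E
```

```text
{'clock': 2.65, 'qpos': array([9.77457994e-02, 2.42508790e-01, 1.96337240e+00, 9.84010563e-06,
       9.34195064e-01, 1.05225567e+00]), 'joint_velocities': array([-0.00091238,  0.0034589 ,  0.00307517,  0.00136819, -0.00127062,
        0.0007259 ]), 'effort': array([-4.49410669e-03, -3.80249298e+01, -2.58247072e+01,  4.10854595e-02,
       -6.41539344e-02, -3.14881123e-03]), 'tcp_pos': array([0.45544059, 0.16302727, 0.0437497 ]), 'eef_rot': array([1.54477645e-04, 9.52898964e-01, 3.03286976e-01, 7.42306380e-04]), 'ft_force': array([-0.75085909, -0.74775317, -0.41137917]), 'ft_torque': array([-0.07455644,  0.16205885,  0.03339023]), 'opening': 0.4108896088389756}
```

View pics/w2.png

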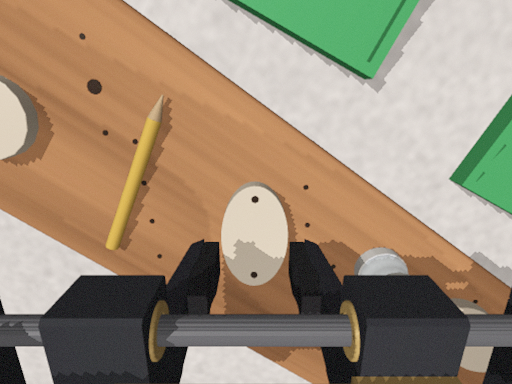

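```bash
cat >> h.py <<'E'
def wproj(s,P):
    c=ctrl.camera_info('wrist'); K=np.array(c['intrinsics']); X=np.array(c['tool_from_camera'])
    q=np.array(s['eef_rot']); R=Rn_.from_quat(np.r_[q[1:],q[0]]).as_matrix()
    t=(np.atleast_2d(P)-np.array(s['tcp_pos']))@R; k=(t-X[:3,3])@X[:3,:3]; k=k@K.T; return (k[:,:2]/k[:,2:]).round(1)
E
python3 - <<'E'
from h import *
s=ctrl.sense(); p=s['tcp_pos'];im=cv2.imread("pics/w2.png")[:,:,::-1].copy()
print(wproj(s,[[p[0],p[1],.0219],[p[0],p[1],.028]])); wfind(s,im,[.455,.163])
E
python3 - <<'E'
import cv2; im=cv2.imread('pics/w2.png'); cv2.imwrite('pics/w2z.png',cv2.resize(im[160:330,150:360],None,fx=3.5,fy=3.5,interpolation=cv2.INTER_CUBIC))
E
```

```text
[[252.8 231.6]
 [252.8 236. ]]
px [253.9 234.3] c [0.4563 0.1629] 4sd [67.7 40.1] ang 35.6 rect [455.6 162.3] [68.  39.9]
```

View pics/w2z.png

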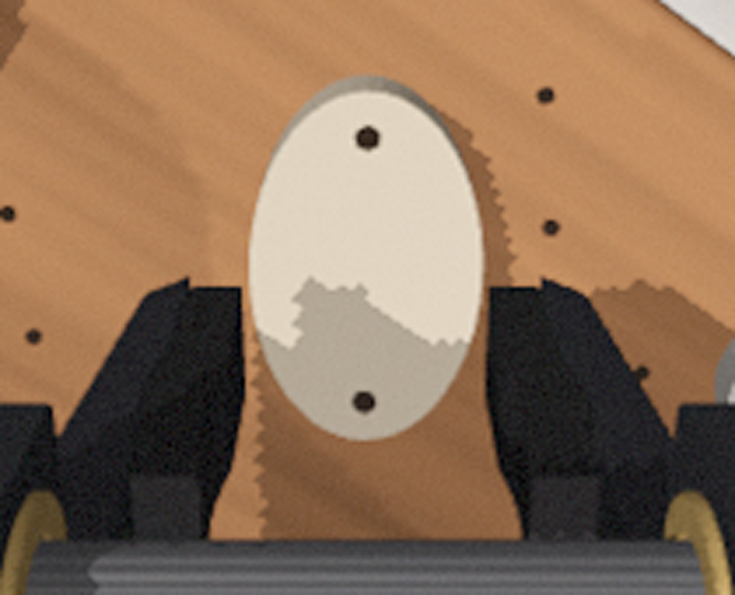

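```bash
python3 - <<'E'
from h import *
print(ctrl.tip_reach,[a for a in dir(ctrl) if a[0]!='_'])
s=ctrl.sense(); p=np.array(s['tcp_pos']); q=np.array(s['eef_rot']); R=Rn_.from_quat(np.r_[q[1:],q[0]]).as_matrix()
for zt in (.022,.012,.003,-.01):
  print(zt,wproj(s,[p+R@np.array([x,y,zt]) for x in(-.009,.009) for y in(-.018,.018)]).tolist())
im=ctrl.read_camera('scene'); cv2.imwrite('pics/s2.png',cv2.resize(im[60:260,200:460,::-1],None,fx=3,fy=3,interpolation=cv2.INTER_CUBIC))
E
```

```text
0.022 ['MotionError', 'camera_info', 'finish_job', 'read_camera', 'sense', 'tip_reach']
0.022 [[224.2, 244.5], [281.6, 244.5], [223.3, 218.0], [282.4, 218.0]]
0.012 [[222.7, 252.4], [282.9, 252.4], [221.7, 224.8], [283.9, 224.8]]
0.003 [[221.2, 260.2], [284.3, 260.2], [220.1, 231.4], [285.3, 231.4]]
-0.01 [[218.8, 272.8], [286.6, 272.8], [217.6, 242.3], [287.7, 242.3]]
```

View pics/s2.png

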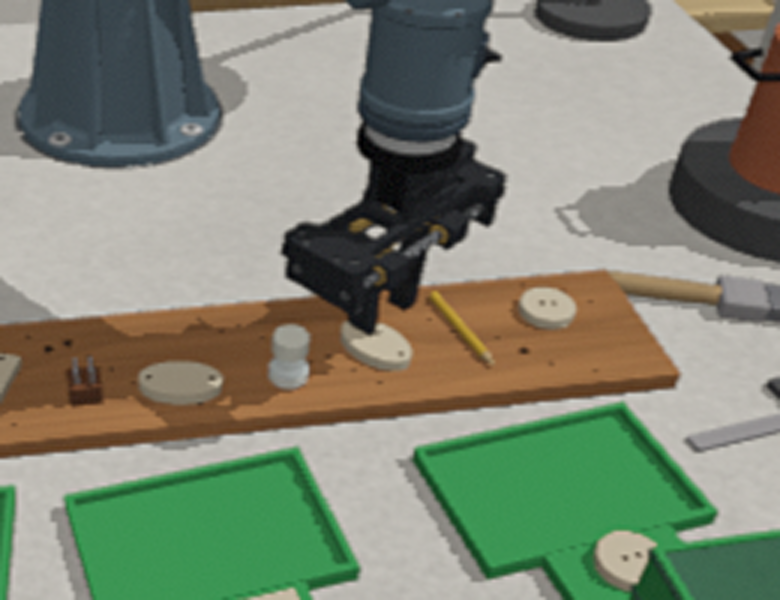

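```bash
python3 - <<'E'
from h import *
s=ctrl.sense(); p=np.array(s['tcp_pos']); q=np.array(s['eef_rot']); R=Rn_.from_quat(np.r_[q[1:],q[0]]).as_matrix()
for zt in (.022,.003,-.01):
  print(zt,((proj('scene',[p+R@np.array([x,y,zt]) for x in(-.009,.009) for y in(-.018,.018)])-[200,60])*3).round().tolist())
im=cv2.imread('pics/s2.png'); 
cv2.imwrite('pics/s2z.png',cv2.resize(im[220:420,260:520],None,fx=3,fy=3,interpolation=cv2.INTER_CUBIC))
E
```

```text
0.022 [[381.0, 332.0], [353.0, 351.0], [398.0, 342.0], [371.0, 362.0]]
0.003 [[384.0, 314.0], [356.0, 333.0], [401.0, 324.0], [373.0, 344.0]]
-0.01 [[386.0, 302.0], [358.0, 321.0], [403.0, 312.0], [375.0, 331.0]]
```

View pics/s2z.png

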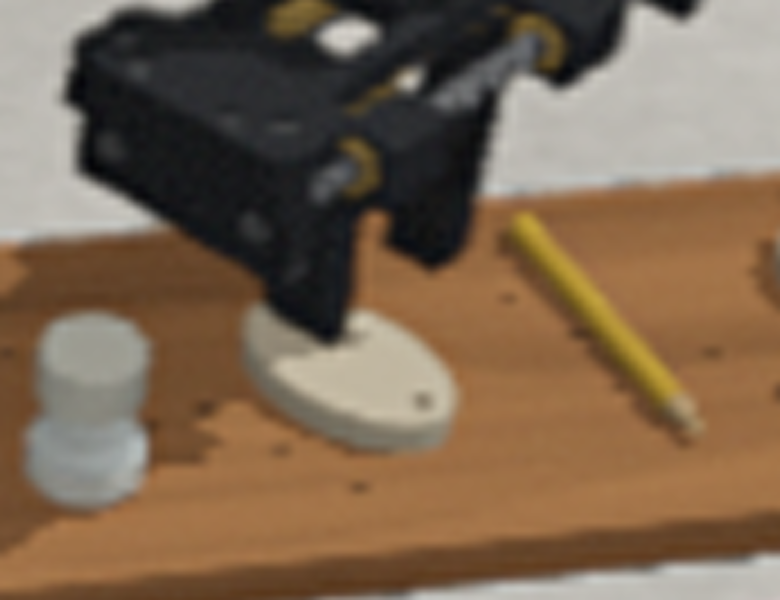

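Both cameras put the fingertips about 10 mm behind the reported TCP. The stated geometry has them 22 mm ahead, so the jaws are hovering above the oval. I'll reopen and go down in small steps, watching the force.

Call:
{"name": "send_rows", "arguments": {"targets": [[[0, 0, 0, 0, 0, 0, 0.06], [0, 0, 0, 0, 0, 0, 0.06], [0, 0, 0, 0, 0, 0, 0.06], [0, 0, 0, 0, 0, 0.01, 0.06], [0, 0, 0, 0, 0, 0.02, 0.06], [0, 0, 0, 0, 0, 0.026, 0.06], [0, 0, 0, 0, 0, 0.028, 0.06], [0, 0, 0, 0, 0, 0.028, 0.06]]]}}

```text
clock: 3.5
tcp_pos: [0.4543, 0.1629, 0.0143]
eef_rot: [-0.0, 0.953, 0.303, -0.001]
ft_force: [0.1, 0.4, -0.0]
opening: 0.681
```

```bash
python3 - <<'E'
from h import *
im=ctrl.read_camera('wrist'); cv2.imwrite("pics/w3.png",im[:,:,::-1])
im=ctrl.read_camera('scene'); cv2.imwrite('pics/s3.png',cv2.resize(im[120:200,280:380,::-1],None,fx=7,fy=7,interpolation=cv2.INTER_CUBIC))
s=ctrl.sense(); p=np.array(s['tcp_pos']); q=np.array(s['eef_rot']); R=Rn_.from_quat(np.r_[q[1:],q[0]]).as_matrix()
print(p,s['opening'],s['ft_force'])
h=s['opening']*.044
for zt in (.0,-.005,-.01,-.015):
  P=[p+R@np.array([x,y,zt]) for x in(-.009,.009) for y in(-h,h)]
  print(zt,wproj(s,P).tolist(),((proj('scene',P)-[280,120])*7).round().tolist())
E
```

```text
[0.45494928 0.16292668 0.01497974] 0.6786944072075808 [-0.61866132  0.46008639 -0.38130582]
0.0 [[199.5, 262.9], [306.0, 262.9], [197.7, 233.8], [307.7, 233.8]] [[347.0, 354.0], [240.0, 429.0], [387.0, 377.0], [280.0, 453.0]]
-0.005 [[198.1, 267.7], [307.4, 267.7], [196.1, 237.9], [309.2, 238.0]] [[349.0, 343.0], [242.0, 418.0], [388.0, 366.0], [282.0, 442.0]]
-0.01 [[196.5, 272.8], [308.9, 272.8], [194.4, 242.3], [310.9, 242.3]] [[350.0, 333.0], [243.0, 407.0], [390.0, 356.0], [283.0, 432.0]]
-0.015 [[194.8, 278.1], [310.5, 278.2], [192.6, 247.0], [312.6, 247.0]] [[352.0, 322.0], [245.0, 396.0], [392.0, 345.0], [285.0, 421.0]]
```

View pics/w3.png

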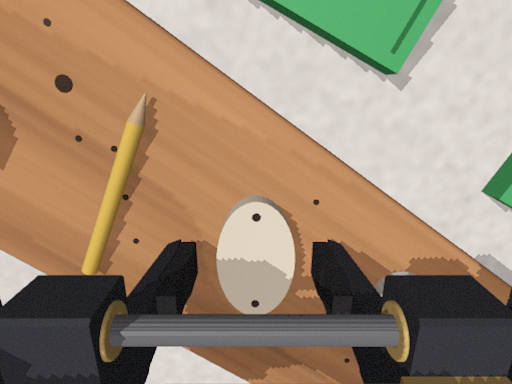

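View pics/s3.png

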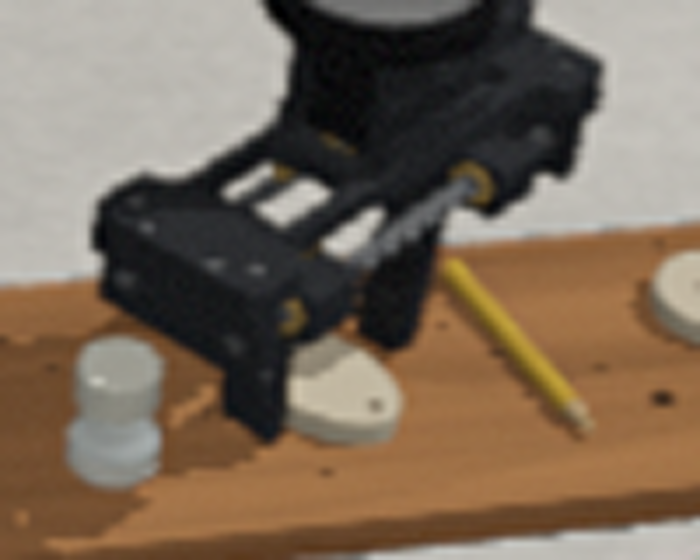

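```bash
python3 - <<'E'
from h import *
s=ctrl.sense(); p=np.array(s['tcp_pos']); q=np.array(s['eef_rot']); R=Rn_.from_quat(np.r_[q[1:],q[0]]).as_matrix()
for zt in (-.03,-.042,-.055,-.07):
  P=[p+R@np.array([x,y,zt]) for x in(-.0375,.0375) for y in(-.0935,.0935)]
  print(zt,wproj(s,P).tolist(),((proj('scene',P)-[280,120])*7).round().tolist())
print(((proj('scene',[[.4798,.0846-.001,z] for z in(.018,.063)])-[280,120])*7).round(), wproj(s,[[.4798,.0836,z] for z in(.018,.063)]))
E
python3 - <<'E'
import cv2; im=cv2.imread('pics/w3.png'); cv2.imwrite('pics/w3z.png',cv2.resize(im[224:384,256:512],None,fx=3,fy=3,interpolation=cv2.INTER_CUBIC))
E
```

```text
-0.03 [[65.6, 344.4], [439.5, 344.5], [31.8, 203.6], [473.0, 203.7]] [[403.0, 182.0], [62.0, 407.0], [572.0, 271.0], [233.0, 516.0]]
-0.042 [[51.0, 364.3], [454.0, 364.4], [11.1, 214.3], [493.4, 214.5]] [[408.0, 155.0], [64.0, 380.0], [578.0, 244.0], [237.0, 488.0]]
-0.055 [[32.3, 389.7], [472.4, 389.7], [-16.1, 228.4], [520.2, 228.6]] [[413.0, 126.0], [66.0, 349.0], [585.0, 214.0], [241.0, 458.0]]
-0.07 [[6.0, 425.4], [498.3, 425.5], [-56.2, 249.2], [559.8, 249.4]] [[419.0, 91.0], [69.0, 314.0], [593.0, 179.0], [246.0, 422.0]]
[[112. 464.]
 [121. 363.]] [[391.7 291.3]
 [434.7 354.5]]
```

View pics/w3z.png

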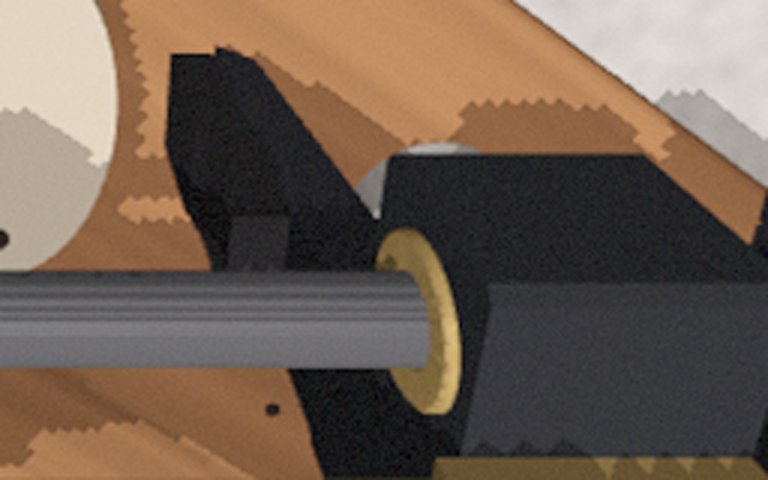

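The fingertips clearly sit about 10 mm behind the TCP, so the gripper body hangs only about 30–40 mm above them and could reach the jar top here. I'll grip this oval along its long axis instead, with the jaws at 35.5°, so the body stays clear of the jar. First I rise and turn.

Call:
{"name": "send_rows", "arguments": {"targets": [[[0, 0, 0, 0, 0, -0.04, 0.06], [0, 0, 0, 0, 0, -0.08, 0.06], [0, 0, -8, 0, 0, -0.08, 0.084], [0, 0, -90, 0, 0, -0.08, 0.084], [0, 0, -90, 0, 0, -0.08, 0.084], [0, 0, -90, 0, 0, -0.08, 0.084], [0, 0, -90, 0, 0, -0.08, 0.084], [0, 0, -90, 0, 0, -0.08, 0.084]]]}}

```text
clock: 4.4
tcp_pos: [0.4551, 0.163, 0.0954]
eef_rot: [0.0, 0.728, 0.686, 0.0]
ft_force: [0.5, -0.9, 0.1]
opening: 0.951
```

```bash
python3 go.py .455,.1628,.06,35.5
```

```text
(0.455, 0.1628, 0.06, 35.5) turn [  0.1   0.  -38.9] shift [-0.0002 -0.0001  0.0354]
t 4.4 tcp [0.4551 0.163  0.0954] op 0.0837 F [ 0.5 -0.9  0.1]
```

Call:
{"name": "send_rows", "arguments": {"targets": [[[0, 0, -38.9, 0, 0, 0.035, 0.084], [0, 0, -38.9, 0, 0, 0.035, 0.084], [0, 0, -38.9, 0, 0, 0.035, 0.084], [0, 0, -38.9, 0, 0, 0.035, 0.084], [0, 0, -38.9, 0, 0, 0.035, 0.084], [0, 0, -38.9, 0, 0, 0.035, 0.084], [0, 0, -38.9, 0, 0, 0.035, 0.084]]]}}

```text
clock: 5.1
tcp_pos: [0.4551, 0.1629, 0.0603]
eef_rot: [0.0, 0.461, 0.887, 0.0]
ft_force: [-1.1, 0.6, -0.0]
opening: 0.952
```

```bash
python3 - <<'E'
from h import *
s=ctrl.sense();im=ctrl.read_camera('wrist'); cv2.imwrite("pics/w4.png",im[:,:,::-1]); wfind(s,im,[.455,.163])
E
python3 go.py .455,.1628,.011,35.5
```

```text
px [252.2 222.2] c [0.4538 0.1631] 4sd [65.8 43.3] ang 35.6 rect [453.7 162.6] [65.7 42.2]
(0.455, 0.1628, 0.011, 35.5) turn [ 0.   0.  -0.5] shift [-0.0001 -0.0001  0.0492]
t 5.15 tcp [0.455  0.1629 0.0602] op 0.0839 F [-0.1 -0.1 -0. ]
```

View pics/w4.png

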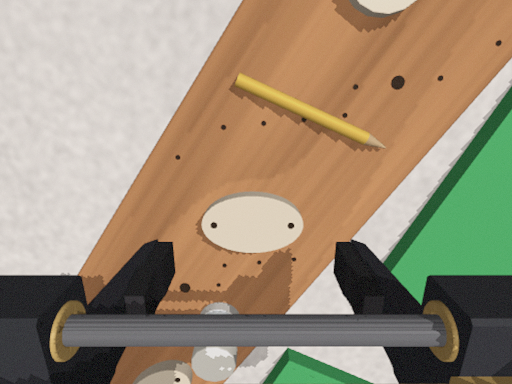

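Call:
{"name": "send_rows", "arguments": {"targets": [[[0, 0, -0.5, 0, 0, 0.02, 0.084], [0, 0, -0.5, 0, 0, 0.04, 0.084], [0, 0, -0.5, 0, 0, 0.046, 0.084], [0, 0, -0.5, 0, 0, 0.049, 0.084], [0, 0, -0.5, 0, 0, 0.049, 0.084]]]}}

```text
clock: 5.65
tcp_pos: [0.455, 0.1629, 0.0111]
eef_rot: [-0.0, 0.457, 0.89, -0.0]
ft_force: [0.3, 0.1, 0.2]
opening: 0.95
```

```bash
python3 - <<'E'
from h import *
im=ctrl.read_camera('wrist'); cv2.imwrite("pics/w5.png",im[:,:,::-1])
im=ctrl.read_camera('scene'); cv2.imwrite('pics/s5.png',cv2.resize(im[120:200,280:380,::-1],None,fx=7,fy=7,interpolation=cv2.INTER_CUBIC))
s=ctrl.sense(); p=np.array(s['tcp_pos']); q=np.array(s['eef_rot']); R=Rn_.from_quat(np.r_[q[1:],q[0]]).as_matrix()
print(p,s['opening'],s['ft_force'])
h=s['opening']*.044
for zt in (.0,-.005,-.01,-.015):
  P=[p+R@np.array([x,y,zt]) for x in(-.009,.009) for y in(-h,h)]
  print(zt,wproj(s,P).tolist(),((proj('scene',P)-[280,120])*7).round().tolist())
E
```

```text
[0.45550148 0.1629928  0.01170461] 0.9514640795023911 [ 0.67097797 -0.18380155 -0.37093132]
0.0 [[178.9, 261.7], [328.3, 261.8], [176.4, 232.5], [330.8, 232.6]] [[207.0, 368.0], [393.0, 479.0], [239.0, 346.0], [425.0, 455.0]]
-0.005 [[176.8, 266.5], [330.3, 266.6], [174.1, 236.6], [333.0, 236.7]] [[208.0, 357.0], [395.0, 468.0], [240.0, 336.0], [427.0, 444.0]]
-0.01 [[174.6, 271.5], [332.5, 271.6], [171.8, 240.9], [335.3, 241.0]] [[209.0, 347.0], [397.0, 457.0], [242.0, 325.0], [429.0, 433.0]]
-0.015 [[172.3, 276.8], [334.8, 277.0], [169.3, 245.5], [337.8, 245.7]] [[211.0, 336.0], [399.0, 446.0], [243.0, 314.0], [431.0, 422.0]]
```

View pics/w5.png

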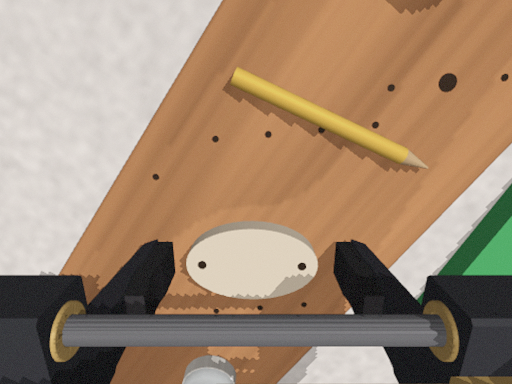

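View pics/s5.png

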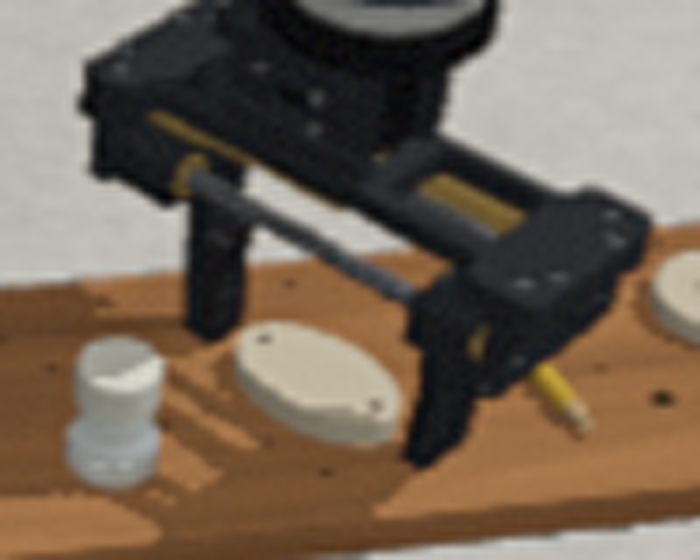

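The jaws straddle the oval along its long axis. The tips are about 3 mm above the board and the jar is well clear to the left, so I'll close.

Call:
{"name": "send_rows", "arguments": {"targets": [[[0, 0, 0, 0, 0, 0, 0.06], [0, 0, 0, 0, 0, 0, 0.06], [0, 0, 0, 0, 0, 0, 0.06], [0, 0, 0, 0, 0, 0, 0.06], [0, 0, 0, 0, 0, 0, 0.06], [0, 0, 0, 0, 0, -0.01, 0.06], [0, 0, 0, 0, 0, -0.03, 0.06], [0, 0, 0, 0, 0, -0.03, 0.06]]], "grip_force": 15}}

```text
clock: 6.55
tcp_pos: [0.4566, 0.1632, 0.0432]
eef_rot: [0.002, 0.457, 0.89, 0.001]
ft_force: [0.6, -0.0, -0.9]
opening: 0.74
```

```bash
python3 - <<'E'
from h import *
im=ctrl.read_camera('wrist'); cv2.imwrite("pics/w6.png",im[:,:,::-1])
E
python3 go.py .455,.1628,.12,35.5
```

```text
(0.455, 0.1628, 0.12, 35.5) turn [0.2 0.1 0.2] shift [ 0.0003 -0.0008 -0.0778]
t 6.6 tcp [0.456  0.163  0.0422] op 0.0649 F [ 0.2 -0.4 -1.2]
```

View pics/w6.png

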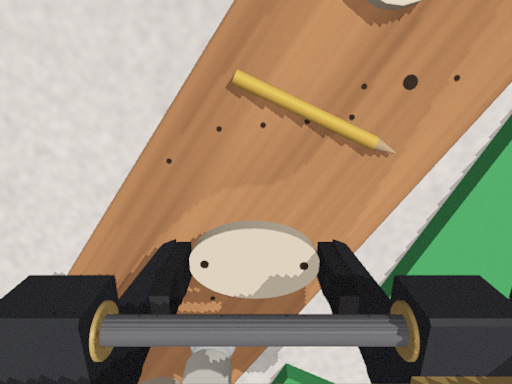

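Held at 65 mm opening, and the oval rose with the jaws. I'll rise and carry it to the oval tray.

```bash
python3 go.py .6147,-.209,.12,83.5
```

```text
(0.6147, -0.209, 0.12, 83.5) turn [  0.1   0.1 -47.8] shift [-0.3949 -0.0878 -0.0775]
t 6.6 tcp [0.456  0.163  0.0422] op 0.0649 F [ 0.2 -0.4 -1.2]
```

Call:
{"name": "send_rows", "arguments": {"targets": [[[0, 0, 0, 0, 0, -0.04, 0.06], [0, 0, 0, 0, 0, -0.075, 0.06], [0, 0, -8, -0.03, -0.007, -0.078, 0.06], [0, 0, -16, -0.07, -0.016, -0.078, 0.06], [0, 0, -24, -0.115, -0.025, -0.078, 0.06], [0, 0, -32, -0.16, -0.035, -0.078, 0.06], [0, 0, -40, -0.205, -0.045, -0.078, 0.06], [0, 0, -47.8, -0.25, -0.055, -0.078, 0.06]]], "grip_force": 18}}

```text
clock: 7.4
tcp_pos: [0.5559, -0.074, 0.118]
eef_rot: [-0.001, 0.054, 0.999, 0.0]
ft_force: [0.1, 0.3, -0.1]
opening: 0.736
```

```bash
python3 go.py .6147,-.209,.12,83.5
```

```text
(0.6147, -0.209, 0.12, 83.5) turn [ 0.  -0.1  0.3] shift [-0.0731 -0.1279 -0.0022]
t 7.4 tcp [ 0.5559 -0.074   0.118 ] op 0.0648 F [ 0.1  0.3 -0.1]
```

Call:
{"name": "send_rows", "arguments": {"targets": [[[0, 0, 0.3, -0.02, -0.035, 0, 0.06], [0, 0, 0.3, -0.04, -0.07, 0, 0.06], [0, 0, 0.3, -0.06, -0.105, 0, 0.06], [0, 0, 0.3, -0.073, -0.128, 0, 0.06], [0, 0, 0.3, -0.073, -0.128, 0.02, 0.06], [0, 0, 0.3, -0.073, -0.128, 0.05, 0.06], [0, 0, 0.3, -0.073, -0.128, 0.08, 0.06], [0, 0, 0.3, -0.073, -0.128, 0.08, 0.06]]]}}

```text
clock: 8.2
tcp_pos: [0.6097, -0.2057, 0.0329]
eef_rot: [-0.005, 0.06, 0.998, 0.002]
ft_force: [-0.9, 0.6, -0.4]
opening: 0.739
```

```bash
python3 - <<'E'
from h import *
im=ctrl.read_camera('wrist'); cv2.imwrite("pics/w7.png",im[:,:,::-1])
im=ctrl.read_camera('scene'); cv2.imwrite('pics/s7.png',cv2.resize(im[150:300,90:290,::-1],None,fx=3.8,fy=3.8,interpolation=cv2.INTER_CUBIC))
E
python3 go.py .6147,-.209,-.0005,83.5
```

```text
(0.6147, -0.209, -0.0005, 83.5) turn [ 0.1 -0.1 -0.3] shift [-0.0018 -0.0015  0.0385]
t 8.3 tcp [ 0.6131 -0.2073  0.038 ] op 0.065 F [-0.4  0.5 -0.5]
```

View pics/w7.png

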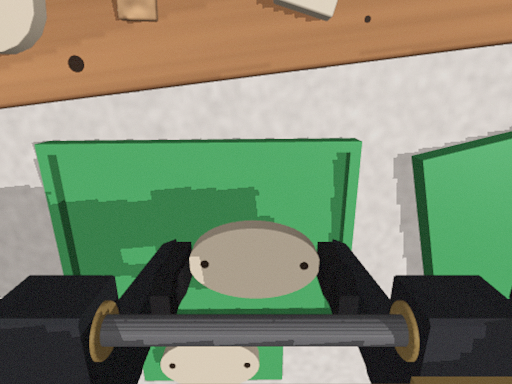

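View pics/s7.png

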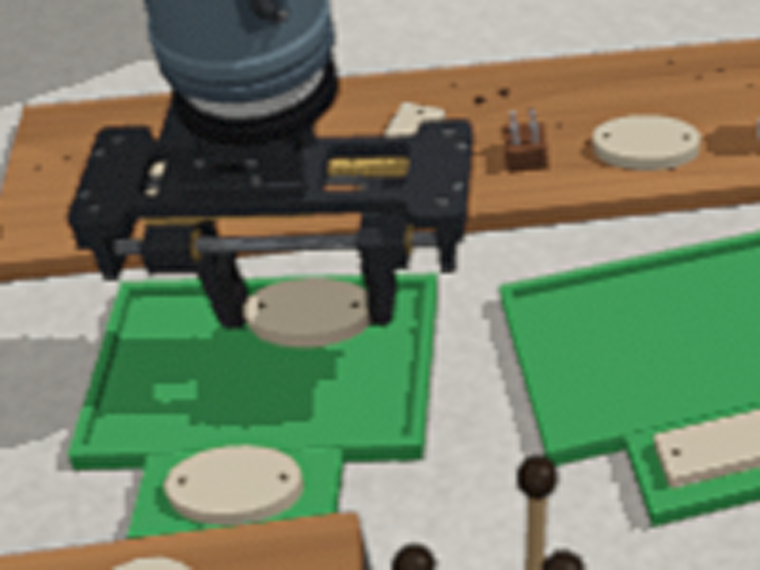

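The oval is held level over the oval tray with both fingers inside the walls. I'll lower it and check for contact.

Call:
{"name": "send_rows", "arguments": {"targets": [[[0, 0, 0, -0.002, -0.001, 0.012, 0.06], [0, 0, 0, -0.002, -0.001, 0.024, 0.06], [0, 0, 0, -0.002, -0.001, 0.03, 0.06], [0, 0, 0, -0.002, -0.001, 0.034, 0.06], [0, 0, 0, -0.002, -0.001, 0.036, 0.06], [0, 0, 0, -0.002, -0.001, 0.037, 0.06], [0, 0, 0, -0.002, -0.001, 0.037, 0.06]]]}}

```text
clock: 9.0
tcp_pos: [0.6159, -0.209, 0.0021]
eef_rot: [0.0, 0.06, 0.998, -0.0]
ft_force: [-1.2, 1.1, -0.6]
opening: 0.738
```

```bash
python3 go.py .6147,-.209,-.0005,83.5
```

```text
(0.6147, -0.209, -0.0005, 83.5) turn [-0.   0.  -0.3] shift [ 0.0012 -0.0001  0.0026]
t 9.0 tcp [ 0.6159 -0.209   0.0021] op 0.0649 F [-1.2  1.1 -0.6]
```

Call:
{"name": "send_rows", "arguments": {"targets": [[[0, 0, 0, 0, 0, 0.0015, 0.06], [0, 0, 0, 0, 0, 0.0025, 0.06], [0, 0, 0, 0, 0, 0.0025, 0.06]]]}}

```text
clock: 9.3
tcp_pos: [0.6158, -0.209, -0.0005]
eef_rot: [0.0, 0.06, 0.998, -0.0]
ft_force: [-0.0, -0.1, -1.0]
opening: 0.74
```

```bash
python3 go.py .6147,-.209,-.0005,83.5
```

```text
(0.6147, -0.209, -0.0005, 83.5) turn [-0.   0.  -0.3] shift [ 0.0011 -0.0001  0.    ]
t 9.3 tcp [ 6.158e-01 -2.090e-01 -5.000e-04] op 0.0651 F [-0.  -0.1 -1. ]
```

Call:
{"name": "send_rows", "arguments": {"targets": [[[0, 0, 0, 0, 0, 0.0005, 0.06], [0, 0, 0, 0, 0, 0.001, 0.06], [0, 0, 0, 0, 0, 0.001, 0.06]]]}}

```text
clock: 9.6
tcp_pos: [0.6158, -0.209, -0.0006]
eef_rot: [-0.0, 0.06, 0.998, -0.0]
ft_force: [-3.1, 0.7, 5.9]
opening: 0.74
```

```bash
python3 go.py .6147,-.209,-.0005,83.5
```

```text
(0.6147, -0.209, -0.0005, 83.5) turn [-0.  -0.  -0.3] shift [ 0.0011 -0.0001 -0.0001]
t 9.6 tcp [ 6.158e-01 -2.090e-01 -6.000e-04] op 0.0651 F [-3.1  0.7  5.9]
```

Contact at 5.9 N: the oval is on the tray floor. I'll open a little, then rise.

Call:
{"name": "send_rows", "arguments": {"targets": [[[0, 0, 0, 0, 0, 0, 0.067], [0, 0, 0, 0, 0, 0, 0.071], [0, 0, 0, 0, 0, 0, 0.075], [0, 0, 0, 0, 0, 0, 0.075], [0, 0, 0, 0, 0, -0.02, 0.075], [0, 0, 0, 0, 0, -0.06, 0.075], [0, 0, 0, 0, 0, -0.1, 0.075], [0, 0, 0, 0, 0, -0.1, 0.075]]]}}

```text
clock: 10.4
tcp_pos: [0.6197, -0.211, 0.1053]
eef_rot: [0.005, 0.06, 0.998, -0.002]
ft_force: [0.4, -0.8, 0.7]
opening: 0.849
```

```bash
python3 - <<'E'
from h import *
s=ctrl.sense();im=ctrl.read_camera('wrist'); cv2.imwrite("pics/w8.png",im[:,:,::-1]); wfind(s,im,[.615,-.209],z=.016)
E
python3 go.py .4768,-.0025,.08,-10
```

```text
px [256.2 189.7] c [ 0.6158 -0.2095] 4sd [66.1 40.4] ang 82.5 rect [ 616.4 -209.7] [65.4 39.5]
(0.4768, -0.0025, 0.08, -10.0) turn [ 0.2  0.4 93.2] shift [0.1651 0.1895 0.0207]
t 10.45 tcp [ 0.6181 -0.2102  0.1022] op 0.0747 F [-0.1  0.8 -0.8]
```

View pics/w8.png

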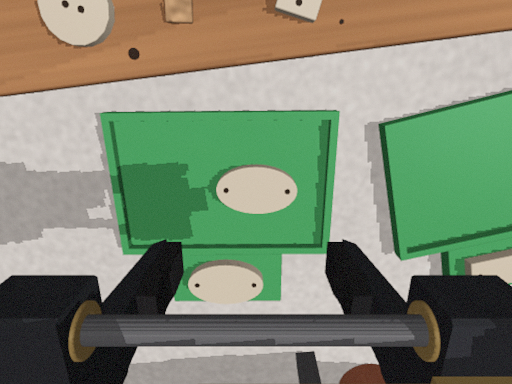

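The first oval lies flat on the tray floor at (256,190). On to the middle oval.

Call:
{"name": "send_rows", "arguments": {"targets": [[[0, 0, 93.2, 0.165, 0.189, 0, 0.06], [0, 0, 93.2, 0.165, 0.189, 0, 0.06], [0, 0, 93.2, 0.165, 0.189, 0, 0.06], [0, 0, 93.2, 0.165, 0.189, 0, 0.06], [0, 0, 93.2, 0.165, 0.189, 0, 0.06], [0, 0, 93.2, 0.165, 0.189, 0, 0.06], [0, 0, 93.2, 0.165, 0.189, 0, 0.06], [0, 0, 93.2, 0.165, 0.189, 0, 0.06]]]}}

```text
clock: 11.25
tcp_pos: [0.4731, -0.0009, 0.0972]
eef_rot: [-0.001, 0.615, 0.789, -0.0]
ft_force: [0.2, -0.4, -0.1]
opening: 0.681
```

```bash
python3 go.py .4768,-.0025,.07,-10
```

```text
(0.4768, -0.0025, 0.07, -10.0) turn [-0.1 -0.  24.1] shift [-0.0025  0.0032  0.0271]
t 11.25 tcp [ 0.4731 -0.0009  0.0972] op 0.0599 F [ 0.2 -0.4 -0.1]
```

Call:
{"name": "send_rows", "arguments": {"targets": [[[0, 0, 24.1, -0.0025, 0.003, 0, 0.06], [0, 0, 24.1, -0.0025, 0.003, 0.02, 0.06], [0, 0, 24.1, -0.0025, 0.003, 0.027, 0.06], [0, 0, 24.1, -0.0025, 0.003, 0.027, 0.06], [0, 0, 24.1, -0.0025, 0.003, 0.027, 0.06]]]}}

```text
clock: 11.75
tcp_pos: [0.4772, -0.0032, 0.0707]
eef_rot: [-0.001, 0.763, 0.646, -0.001]
ft_force: [0.5, -0.1, 0.2]
opening: 0.683
```

```bash
python3 - <<'E'
from h import *
s=ctrl.sense();im=ctrl.read_camera('wrist'); cv2.imwrite("pics/w9.png",im[:,:,::-1]); wfind(s,im,[.4768,-.0025])
E
python3 go.py .4768,-.0025,.0115,-10
```

```text
px [254.7 216.4] c [ 0.4783 -0.0028] 4sd [68.3 40. ] ang 80.2 rect [478.4  -3.8] [67.8 39.6]
(0.4768, -0.0025, 0.0115, -10.0) turn [-0.  -0.   0.5] shift [ 0.0006 -0.0009  0.0597]
t 11.8 tcp [ 0.4777 -0.0033  0.0712] op 0.06 F [ 0.6  0.6 -0.4]
```

View pics/w9.png

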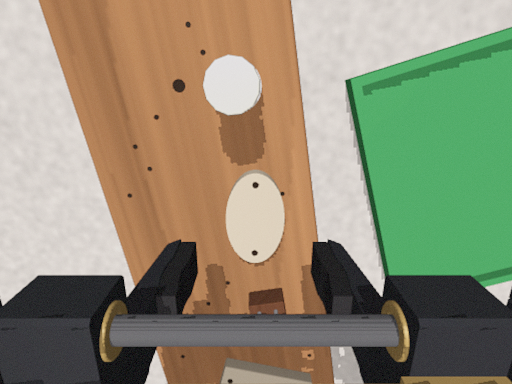

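Call:
{"name": "send_rows", "arguments": {"targets": [[[0, 0, 0.5, 0, 0, 0.025, 0.06], [0, 0, 0.5, 0, 0, 0.045, 0.06], [0, 0, 0.5, 0, 0, 0.055, 0.06], [0, 0, 0.5, 0, 0, 0.0595, 0.06], [0, 0, 0.5, 0, 0, 0.0595, 0.06], [0, 0, 0.5, 0, 0, 0.0595, 0.034], [0, 0, 0.5, 0, 0, 0.0595, 0.034], [0, 0, 0.5, 0, 0, 0.0595, 0.034]]], "grip_force": 15}}

```text
clock: 12.6
tcp_pos: [0.4785, -0.0035, 0.0127]
eef_rot: [0.001, 0.767, 0.642, 0.0]
ft_force: [0.3, 0.4, 2.9]
opening: 0.447
```

Call:
{"name": "send_rows", "arguments": {"targets": [[[0, 0, 0, 0, 0, 0, 0.034], [0, 0, 0, 0, 0, 0, 0.034], [0, 0, 0, 0, 0, -0.015, 0.034], [0, 0, 0, 0, 0, -0.045, 0.034], [0, 0, 0, 0, 0, -0.08, 0.034], [0, 0, 0, 0, 0, -0.08, 0.034]]]}}

```text
clock: 13.2
tcp_pos: [0.4811, -0.0041, 0.0961]
eef_rot: [0.003, 0.767, 0.642, 0.002]
ft_force: [1.0, -0.4, -1.3]
opening: 0.446
```

```bash
python3 - <<'E'
from h import *
im=ctrl.read_camera('wrist'); cv2.imwrite("pics/w10.png",im[:,:,::-1])
c=np.radians(-6.5); print(np.array([.6125,-.2368])+np.array([[np.cos(c),-np.sin(c)],[np.sin(c),np.cos(c)]])@[0,-.045])
E
python3 go.py .6074,-.2815,.09,-6.5
```

```text
[ 0.60740586 -0.28151073]
(0.6074, -0.2815, 0.09, -6.5) turn [ 0.3  0.  -3.7] shift [-0.2508  0.1747  0.005 ]
t 13.25 tcp [ 0.4797 -0.0038  0.094 ] op 0.0392 F [-0.3  0.8 -0.8]
```

View pics/w10.png

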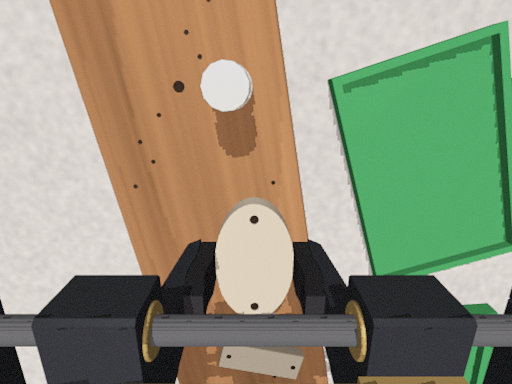

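The oval is held, and the jar stands at (227,85). Carrying it to the oval tray.

Call:
{"name": "send_rows", "arguments": {"targets": [[[0, 0, 0, -0.02, 0.014, -0.01, 0.034], [0, 0, -3.7, -0.055, 0.038, -0.01, 0.034], [0, 0, -3.7, -0.09, 0.063, -0.01, 0.034], [0, 0, -3.7, -0.125, 0.087, -0.01, 0.034], [0, 0, -3.7, -0.16, 0.111, -0.01, 0.034], [0, 0, -3.7, -0.195, 0.136, -0.01, 0.034], [0, 0, -3.7, -0.23, 0.16, -0.01, 0.034], [0, 0, -3.7, -0.251, 0.175, 0, 0.034]]]}}

```text
clock: 14.05
tcp_pos: [0.6065, -0.2846, 0.0911]
eef_rot: [0.001, 0.747, 0.665, -0.0]
ft_force: [0.1, 0.6, -0.1]
opening: 0.45
```

Call:
{"name": "send_rows", "arguments": {"targets": [[[0, 0, 0, 0, 0, 0.02, 0.034], [0, 0, 0, 0, 0, 0.05, 0.034], [0, 0, 0, 0, 0, 0.05, 0.034]]]}}

```text
clock: 14.35
tcp_pos: [0.6014, -0.2789, 0.035]
eef_rot: [-0.006, 0.746, 0.666, -0.001]
ft_force: [-0.7, 1.8, -1.0]
opening: 0.448
```

```bash
python3 - <<'E'
from h import *
im=ctrl.read_camera('wrist'); cv2.imwrite("pics/w11.png",im[:,:,::-1])
E
python3 go.py .6074,-.2815,.0005,-6.5
```

```text
(0.6074, -0.2815, 0.0005, -6.5) turn [-0.4 -0.2 -0. ] shift [-0.0016  0.005   0.0371]
t 14.4 tcp [ 0.6029 -0.2795  0.0376] op 0.0395 F [-0.  -0.1 -1.1]
```

View pics/w11.png

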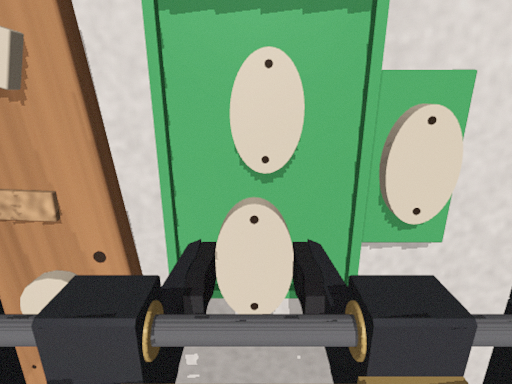

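Call:
{"name": "send_rows", "arguments": {"targets": [[[0, 0, 0, 0, 0, 0.01, 0.034], [0, 0, 0, 0, 0, 0.02, 0.034], [0, 0, 0, 0, 0, 0.02, 0.034], [0, 0, 0, 0, 0, 0.02, 0.034]]]}}

```text
clock: 14.8
tcp_pos: [0.6059, -0.2813, 0.0222]
eef_rot: [0.0, 0.746, 0.666, 0.0]
ft_force: [-0.2, 0.9, -0.9]
opening: 0.447
```

```bash

python3 go.py .6074,-.2815,.0005,-6.5
```

```text
(0.6074, -0.2815, 0.0005, -6.5) turn [0. 0. 0.] shift [-0.0001  0.0015  0.0217]
t 14.8 tcp [ 0.6059 -0.2813  0.0222] op 0.0394 F [-0.2  0.9 -0.9]
```

Call:
{"name": "send_rows", "arguments": {"targets": [[[0, 0, 0, 0, 0.0015, 0.01, 0.034], [0, 0, 0, 0, 0.0015, 0.016, 0.034], [0, 0, 0, 0, 0.0015, 0.02, 0.034], [0, 0, 0, 0, 0.0015, 0.0215, 0.034], [0, 0, 0, 0, 0.0015, 0.0225, 0.034], [0, 0, 0, 0, 0.0015, 0.0225, 0.034]]]}}

```text
clock: 15.4
tcp_pos: [0.607, -0.2813, 0.0006]
eef_rot: [-0.001, 0.746, 0.666, -0.0]
ft_force: [-5.0, 3.0, 9.7]
opening: 0.446
```

Call:
{"name": "send_rows", "arguments": {"targets": [[[0, 0, 0, 0, 0, 0, 0.042], [0, 0, 0, 0, 0, 0, 0.046], [0, 0, 0, 0, 0, 0, 0.05], [0, 0, 0, 0, 0, 0, 0.05], [0, 0, 0, 0, 0, -0.02, 0.05], [0, 0, 0, 0, 0, -0.06, 0.05], [0, 0, 0, 0, 0, -0.1, 0.05], [0, 0, 0, 0, 0, -0.1, 0.06]]]}}

```text
clock: 16.2
tcp_pos: [0.611, -0.284, 0.1065]
eef_rot: [0.006, 0.746, 0.666, 0.001]
ft_force: [0.7, -1.2, 0.5]
opening: 0.635
```

```bash
python3 - <<'E'
from h import *
s=ctrl.sense();im=ctrl.read_camera('wrist'); cv2.imwrite("pics/w12.png",im[:,:,::-1]); wfind(s,im,[.607,-.281],z=.016);wfind(s,im,[.615,-.209],z=.016)
E
python3 go.py .473,-.310,.08,8.7
```

```text
px [247.6 191.7] c [ 0.6075 -0.2814] 4sd [67.3 39.9] ang 83.8 rect [ 607.8 -282.3] [66.8 39.4]
px [248.1  98.1] c [ 0.6166 -0.2085] 4sd [66.  40.1] ang 82.3 rect [ 616.8 -209.6] [65.8 39.5]
(0.473, -0.31, 0.08, 8.7) turn [  0.3   0.2 -15.2] shift [-0.0421 -0.1327  0.0226]
t 16.25 tcp [ 0.6095 -0.283   0.1033] op 0.0589 F [-0.6 -1.3  0.2]
```

View pics/w12.png

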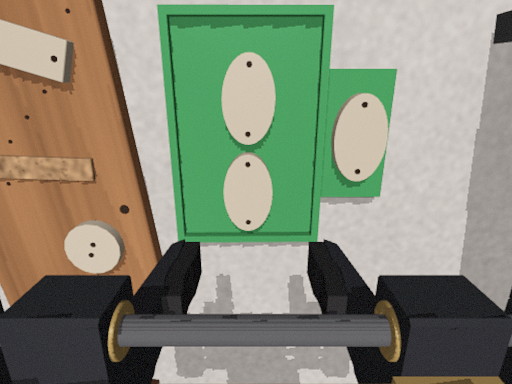

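Both ovals lie flat in their tray with a gap between them. Next is the right disc.

Call:
{"name": "send_rows", "arguments": {"targets": [[[0, 0, -15.2, -0.042, -0.132, 0, 0.066], [0, 0, -15.2, -0.042, -0.132, 0, 0.066], [0, 0, -15.2, -0.042, -0.132, 0, 0.066], [0, 0, -15.2, -0.042, -0.132, 0.022, 0.066], [0, 0, -15.2, -0.042, -0.132, 0.03, 0.066], [0, 0, -15.2, -0.042, -0.132, 0.03, 0.066], [0, 0, -15.2, -0.042, -0.132, 0.03, 0.066]]]}}

```text
clock: 16.95
tcp_pos: [0.4717, -0.3079, 0.069]
eef_rot: [-0.001, 0.651, 0.759, 0.0]
ft_force: [0.7, 0.6, -0.2]
opening: 0.748
```

```bash
python3 - <<'E'
from h import *
s=ctrl.sense();im=ctrl.read_camera('wrist'); cv2.imwrite("pics/w13.png",im[:,:,::-1]); wfind(s,im,[.473,-.310])
E
python3 go.py .473,-.310,.0118,8.7
```

```text
px [255.7 221.9] c [ 0.4737 -0.3103] 4sd [48.1 45.3] ang 95.1 rect [ 473.7 -311. ] [45.7 47.1]
(0.473, -0.31, 0.0118, 8.7) turn [0.  0.  0.1] shift [-0.0019  0.0006  0.0577]
t 17.0 tcp [ 0.4721 -0.3082  0.0695] op 0.066 F [0.3 0.2 0.6]
```

View pics/w13.png

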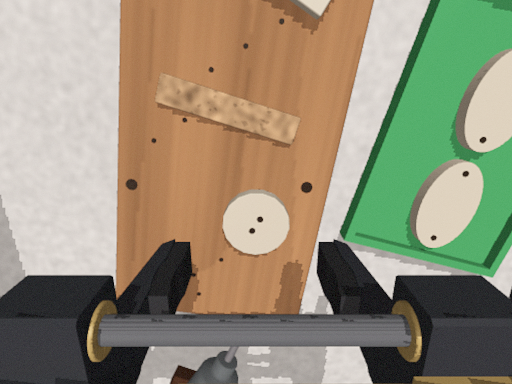

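```bash
python3 - <<'E'
from h import *
for x in (.575,.603,.63):
  print(x,[(((proj('scene',[[x,yy,z]])[0]-[90,150])*3.8).round().tolist()) for yy in(-.300,-.114) for z in(.06,.07,.08,.09,.1)])
E
```

```text
0.575 [[129.0, 266.0], [125.0, 253.0], [120.0, 240.0], [115.0, 226.0], [111.0, 213.0], [475.0, 230.0], [474.0, 217.0], [473.0, 204.0], [471.0, 190.0], [470.0, 177.0]]
0.603 [[123.0, 304.0], [119.0, 292.0], [114.0, 278.0], [109.0, 265.0], [104.0, 251.0], [479.0, 266.0], [477.0, 253.0], [476.0, 240.0], [475.0, 227.0], [473.0, 213.0]]
0.63 [[117.0, 344.0], [113.0, 331.0], [108.0, 318.0], [103.0, 304.0], [98.0, 291.0], [482.0, 303.0], [481.0, 290.0], [480.0, 277.0], [478.0, 264.0], [477.0, 250.0]]
```

Call:
{"name": "send_rows", "arguments": {"targets": [[[0, 0, 0, -0.002, 0.001, 0.025, 0.066], [0, 0, 0, -0.002, 0.001, 0.045, 0.066], [0, 0, 0, -0.002, 0.001, 0.055, 0.066], [0, 0, 0, -0.002, 0.001, 0.0578, 0.066], [0, 0, 0, -0.002, 0.001, 0.0578, 0.066], [0, 0, 0, -0.002, 0.001, 0.0578, 0.04], [0, 0, 0, -0.002, 0.001, 0.0578, 0.04], [0, 0, 0, -0.002, 0.001, 0.0578, 0.04]]]}}

```text
clock: 17.8
tcp_pos: [0.4731, -0.3106, 0.0125]
eef_rot: [0.001, 0.651, 0.759, -0.0]
ft_force: [-0.6, 0.4, 3.0]
opening: 0.513
```

Call:
{"name": "send_rows", "arguments": {"targets": [[[0, 0, 0, 0, 0, 0, 0.04], [0, 0, 0, 0, 0, 0, 0.04], [0, 0, 0, 0, 0, -0.015, 0.04], [0, 0, 0, 0, 0, -0.045, 0.04], [0, 0, 0, 0, 0, -0.085, 0.04], [0, 0, 0, 0, 0, -0.1, 0.04], [0, 0, 0, 0, 0, -0.1, 0.04]]]}}

```text
clock: 18.5
tcp_pos: [0.4741, -0.3116, 0.1148]
eef_rot: [0.003, 0.651, 0.759, -0.0]
ft_force: [0.3, 0.2, -0.6]
opening: 0.511
```

```bash
python3 - <<'E'
from h import *
im=ctrl.read_camera('wrist'); cv2.imwrite("pics/w14.png",im[:,:,::-1])
c=np.radians(8.5); R=np.array([[np.cos(c),-np.sin(c)],[np.sin(c),np.cos(c)]])
for y in (-.042,.042): print(np.array([.6143,.2585])+R@[0,y])
E
python3 go.py .6205,.217,.11,8.7
```

```text
[0.620508   0.21696133]
[0.608092   0.30003867]
(0.6205, 0.217, 0.11, 8.7) turn [0.1 0.1 0. ] shift [0.4991 0.2257 0.002 ]
t 18.55 tcp [ 0.4731 -0.3105  0.1126] op 0.0453 F [0.3 1.1 0.2]
```

View pics/w14.png

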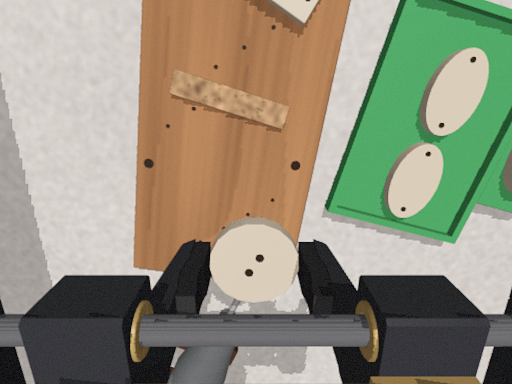

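Call:
{"name": "send_rows", "arguments": {"targets": [[[0, 0, 0, 0.02, 0.009, 0, 0.04], [0, 0, 0, 0.055, 0.025, 0, 0.04], [0, 0, 0, 0.095, 0.043, 0, 0.04], [0, 0, 0, 0.135, 0.061, 0, 0.04], [0, 0, 0, 0.175, 0.079, 0, 0.04], [0, 0, 0, 0.215, 0.097, 0, 0.04], [0, 0, 0, 0.255, 0.115, 0, 0.04], [0, 0, 0, 0.295, 0.133, 0, 0.04]]]}}

```text
clock: 19.35
tcp_pos: [0.558, 0.0037, 0.1092]
eef_rot: [-0.002, 0.651, 0.759, -0.001]
ft_force: [0.7, -0.4, 0.4]
opening: 0.514
```

```bash
python3 go.py .6205,.217,.11,8.7
```

```text
(0.6205, 0.217, 0.11, 8.7) turn [-0.2 -0.1  0. ] shift [ 0.2014  0.0941 -0.0009]
t 19.35 tcp [0.558  0.0037 0.1092] op 0.0453 F [ 0.7 -0.4  0.4]
```

Call:
{"name": "send_rows", "arguments": {"targets": [[[0, 0, 0, 0.04, 0.018, 0, 0.04], [0, 0, 0, 0.08, 0.036, 0, 0.04], [0, 0, 0, 0.12, 0.055, 0, 0.04], [0, 0, 0, 0.16, 0.073, 0, 0.04], [0, 0, 0, 0.19, 0.087, 0, 0.04], [0, 0, 0, 0.203, 0.093, 0.02, 0.04], [0, 0, 0, 0.203, 0.093, 0.06, 0.04], [0, 0, 0, 0.203, 0.093, 0.085, 0.04]]]}}

```text
clock: 20.15
tcp_pos: [0.6174, 0.2167, 0.0214]
eef_rot: [-0.002, 0.651, 0.759, -0.002]
ft_force: [-0.1, -0.2, -0.3]
opening: 0.516
```

Call:
{"name": "send_rows", "arguments": {"targets": [[[0, 0, 0, 0, 0, 0, 0.04], [0, 0, 0, 0, 0, 0, 0.04], [0, 0, 0, 0, 0, 0, 0.04]]]}}

```text
clock: 20.45
tcp_pos: [0.6215, 0.2163, 0.0277]
eef_rot: [0.001, 0.651, 0.759, 0.001]
ft_force: [-0.3, 0.4, -0.2]
opening: 0.509
```

```bash
python3 - <<'E'
from h import *
im=ctrl.read_camera('wrist'); cv2.imwrite("pics/w15.png",im[:,:,::-1])
E
python3 go.py .6205,.217,.0012,8.7
```

```text
(0.6205, 0.217, 0.0012, 8.7) turn [ 0.2  0.  -0. ] shift [ 0.0009 -0.0014  0.0271]
t 20.5 tcp [0.6219 0.2163 0.0283] op 0.0452 F [1.  0.4 0.7]
```

View pics/w15.png

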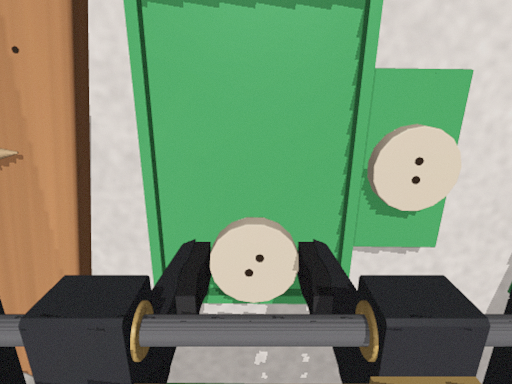

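Call:
{"name": "send_rows", "arguments": {"targets": [[[0, 0, 0, 0, -0.001, 0.01, 0.04], [0, 0, 0, 0, -0.001, 0.018, 0.04], [0, 0, 0, 0, -0.001, 0.0235, 0.04], [0, 0, 0, 0, -0.001, 0.0255, 0.04], [0, 0, 0, 0, -0.001, 0.0265, 0.04], [0, 0, 0, 0, -0.001, 0.027, 0.04], [0, 0, 0, 0, -0.001, 0.027, 0.04]]]}}

```text
clock: 21.2
tcp_pos: [0.6194, 0.2162, 0.0005]
eef_rot: [-0.0, 0.651, 0.759, -0.0]
ft_force: [-4.3, -0.6, 7.2]
opening: 0.508
```

Contact at 7 N, so I'll release and rise.

Call:
{"name": "send_rows", "arguments": {"targets": [[[0, 0, 0, 0, 0, 0, 0.048], [0, 0, 0, 0, 0, 0, 0.052], [0, 0, 0, 0, 0, 0, 0.055], [0, 0, 0, 0, 0, 0, 0.055], [0, 0, 0, 0, 0, -0.02, 0.055], [0, 0, 0, 0, 0, -0.06, 0.055], [0, 0, 0, 0, 0, -0.1, 0.055], [0, 0, 0, 0, 0, -0.1, 0.066]]]}}

```text
clock: 22.0
tcp_pos: [0.6241, 0.217, 0.1066]
eef_rot: [0.004, 0.651, 0.759, 0.004]
ft_force: [0.5, 0.1, 0.0]
opening: 0.692
```

```bash
python3 - <<'E'
from h import *
s=ctrl.sense();im=ctrl.read_camera('wrist'); cv2.imwrite("pics/w16.png",im[:,:,::-1]); wfind(s,im,[.62,.217],z=.016)
E
python3 go.py .429,.321,.08,8.7
```

```text
px [247.  195.6] c [0.6199 0.2157] 4sd [46.9 45.2] ang 91.6 rect [620.  215.3] [44.8 46.2]
(0.429, 0.321, 0.08, 8.7) turn [ 0.4 -0.   0. ] shift [ 0.1324 -0.1754  0.0222]
t 22.05 tcp [0.6223 0.2167 0.1035] op 0.0646 F [0.4 0.1 0. ]
```

View pics/w16.png

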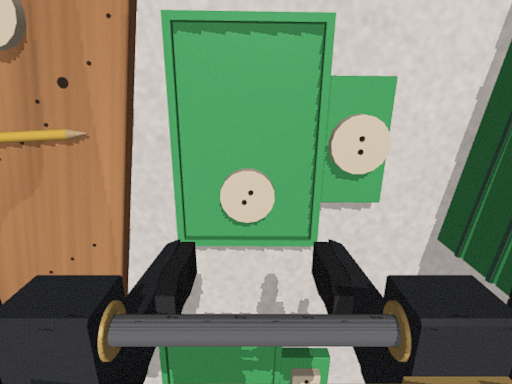

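The first disc lies flat at (247,196) in its tray. On to the left disc.

Call:
{"name": "send_rows", "arguments": {"targets": [[[0, 0, 0, 0.03, -0.04, 0, 0.066], [0, 0, 0, 0.06, -0.08, 0, 0.066], [0, 0, 0, 0.09, -0.12, 0, 0.066], [0, 0, 0, 0.12, -0.16, 0, 0.066], [0, 0, 0, 0.132, -0.176, 0.02, 0.066], [0, 0, 0, 0.132, -0.176, 0.03, 0.066], [0, 0, 0, 0.132, -0.176, 0.03, 0.066], [0, 0, 0, 0.132, -0.176, 0.03, 0.066]]]}}

```text
clock: 22.85
tcp_pos: [0.4266, 0.3194, 0.0693]
eef_rot: [-0.0, 0.652, 0.758, -0.0]
ft_force: [0.7, -0.0, 0.9]
opening: 0.751
```

```bash
python3 - <<'E'
from h import *
s=ctrl.sense();im=ctrl.read_camera('wrist'); cv2.imwrite("pics/w17.png",im[:,:,::-1]); wfind(s,im,[.429,.321])
E
python3 go.py .429,.321,.0118,8.7
```

```text
px [257.7 215.7] c [0.4292 0.3216] 4sd [47.5 45.2] ang 94.2 rect [429.2 321.5] [45.2 46.5]
(0.429, 0.321, 0.0118, 8.7) turn [ 0.   0.  -0.1] shift [0.0012 0.0021 0.0579]
t 22.9 tcp [0.4271 0.3195 0.0697] op 0.0659 F [-0.1  0.3  0.5]
```

View pics/w17.png

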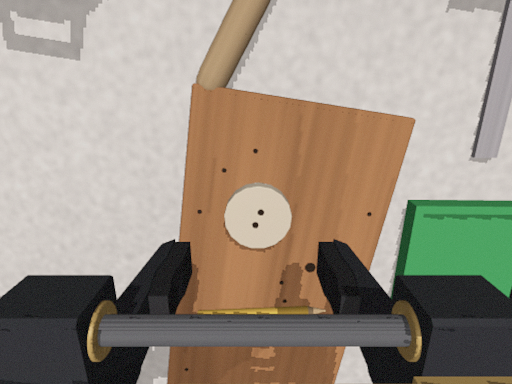

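Call:
{"name": "send_rows", "arguments": {"targets": [[[0, 0, 0, 0.001, 0.002, 0.025, 0.066], [0, 0, 0, 0.001, 0.002, 0.045, 0.066], [0, 0, 0, 0.001, 0.002, 0.055, 0.066], [0, 0, 0, 0.001, 0.002, 0.0578, 0.066], [0, 0, 0, 0.001, 0.002, 0.0578, 0.066], [0, 0, 0, 0.001, 0.002, 0.0578, 0.04], [0, 0, 0, 0.001, 0.002, 0.0578, 0.04], [0, 0, 0, 0.001, 0.002, 0.0578, 0.04]]]}}

```text
clock: 23.7
tcp_pos: [0.4281, 0.3216, 0.0127]
eef_rot: [0.0, 0.651, 0.759, 0.001]
ft_force: [-0.6, -0.8, 3.1]
opening: 0.512
```

Call:
{"name": "send_rows", "arguments": {"targets": [[[0, 0, 0, 0, 0, 0, 0.04], [0, 0, 0, 0, 0, 0, 0.04], [0, 0, 0, 0, 0, -0.015, 0.04], [0, 0, 0, 0, 0, -0.045, 0.04], [0, 0, 0, 0, 0, -0.07, 0.04], [0, 0, 0, 0, 0, -0.07, 0.04]]]}}

```text
clock: 24.3
tcp_pos: [0.4299, 0.3226, 0.0861]
eef_rot: [0.001, 0.651, 0.759, 0.003]
ft_force: [0.4, -0.5, -1.0]
opening: 0.514
```

```bash
python3 - <<'E'
from h import *
im=ctrl.read_camera('wrist'); cv2.imwrite("pics/w18.png",im[:,:,::-1])
E
python3 go.py .608,.300,.085,8.7
```

```text
(0.608, 0.3, 0.085, 8.7) turn [ 0.2 -0.1  0. ] shift [-0.0489  0.1738 -0.0002]
t 24.35 tcp [0.4288 0.322  0.0841] op 0.0451 F [ 0.4  0.1 -0.8]
```

View pics/w18.png

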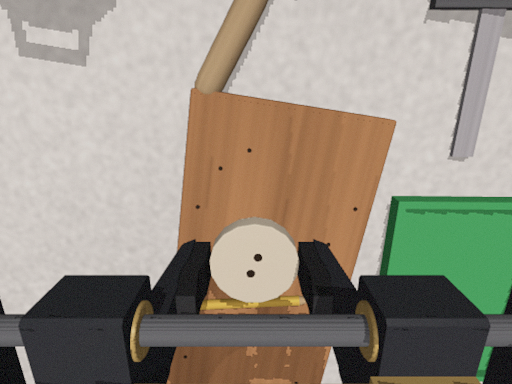

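Call:
{"name": "send_rows", "arguments": {"targets": [[[0, 0, 0, -0.006, 0.02, 0, 0.04], [0, 0, 0, -0.016, 0.058, 0, 0.04], [0, 0, 0, -0.027, 0.096, 0, 0.04], [0, 0, 0, -0.038, 0.134, 0, 0.04], [0, 0, 0, -0.046, 0.164, 0, 0.04], [0, 0, 0, -0.049, 0.174, 0.015, 0.04], [0, 0, 0, -0.049, 0.174, 0.04, 0.04], [0, 0, 0, -0.049, 0.174, 0.055, 0.04]]]}}

```text
clock: 25.15
tcp_pos: [0.6051, 0.2982, 0.0233]
eef_rot: [-0.001, 0.652, 0.759, -0.002]
ft_force: [-1.4, 0.4, -0.3]
opening: 0.514
```

Call:
{"name": "send_rows", "arguments": {"targets": [[[0, 0, 0, 0, 0, 0, 0.04], [0, 0, 0, 0, 0, 0, 0.04], [0, 0, 0, 0, 0, 0, 0.04]]]}}

```text
clock: 25.45
tcp_pos: [0.6074, 0.2997, 0.028]
eef_rot: [0.0, 0.651, 0.759, 0.001]
ft_force: [-0.5, 0.1, 0.2]
opening: 0.51
```

```bash
python3 - <<'E'
from h import *
im=ctrl.read_camera('wrist'); cv2.imwrite("pics/w19.png",im[:,:,::-1])
E
python3 go.py .608,.300,.0012,8.7
```

```text
(0.608, 0.3, 0.0012, 8.7) turn [ 0.1 -0.   0. ] shift [0.0002 0.0003 0.0272]
t 25.5 tcp [0.6076 0.2997 0.0284] op 0.0448 F [-0.1  0.1  0. ]
```

View pics/w19.png

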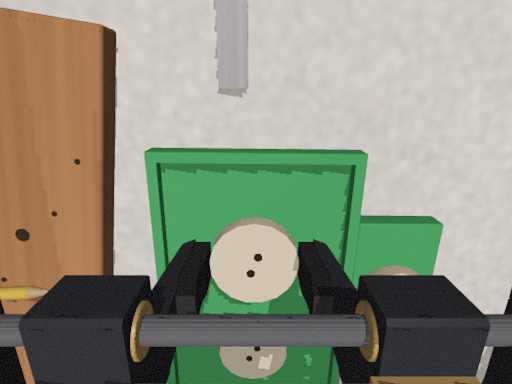

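Call:
{"name": "send_rows", "arguments": {"targets": [[[0, 0, 0, 0, 0, 0.01, 0.04], [0, 0, 0, 0, 0, 0.018, 0.04], [0, 0, 0, 0, 0, 0.0235, 0.04], [0, 0, 0, 0, 0, 0.0255, 0.04], [0, 0, 0, 0, 0, 0.0265, 0.04], [0, 0, 0, 0, 0, 0.027, 0.04], [0, 0, 0, 0, 0, 0.027, 0.04]]]}}

```text
clock: 26.2
tcp_pos: [0.6067, 0.2992, 0.0007]
eef_rot: [-0.0, 0.651, 0.759, -0.0]
ft_force: [-3.9, -1.4, 7.3]
opening: 0.514
```

Call:
{"name": "send_rows", "arguments": {"targets": [[[0, 0, 0, 0, 0, 0, 0.048], [0, 0, 0, 0, 0, 0, 0.052], [0, 0, 0, 0, 0, 0, 0.055], [0, 0, 0, 0, 0, 0, 0.055], [0, 0, 0, 0, 0, -0.02, 0.055], [0, 0, 0, 0, 0, -0.06, 0.055], [0, 0, 0, 0, 0, -0.1, 0.055], [0, 0, 0, 0, 0, -0.1, 0.086]]]}}

```text
clock: 27.0
tcp_pos: [0.6112, 0.3006, 0.1071]
eef_rot: [0.003, 0.651, 0.759, 0.005]
ft_force: [0.9, -0.5, -0.1]
opening: 0.692
```

```bash
python3 - <<'E'
from h import *
s=ctrl.sense();im=ctrl.read_camera('wrist'); cv2.imwrite("pics/w20.png",im[:,:,::-1]); wfind(s,im,[.608,.3],z=.016)
E
python3 go.py .4613,-.1536,.1,-22.5 .4613,-.1536,.1,67
```

```text
px [247.  196.4] c [0.6072 0.2986] 4sd [46.6 45.2] ang 94.5 rect [607.2 298.5] [44.8 45.4]
(0.4613, -0.1536, 0.1, -22.5) turn [ 0.4 -0.2 31.2] shift [-0.4259 -0.2153  0.002 ]
(0.4613, -0.1536, 0.1, 67.0) turn [  0.4   0.2 -58.3] shift [-0.4259 -0.2153  0.002 ]
t 27.05 tcp [0.6096 0.3    0.104 ] op 0.0648 F [ 0.3 -0.1 -0.1]
```

View pics/w20.png

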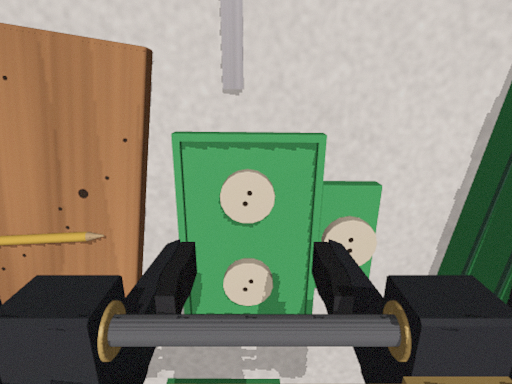

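Both discs are flat in their tray. Next the bar, gripped end to end with the jaws at −22.5° so the body clears the drill-bit block.

Call:
{"name": "send_rows", "arguments": {"targets": [[[0, 0, 31, -0.426, -0.215, 0, 0.0875], [0, 0, 31, -0.426, -0.215, 0, 0.0875], [0, 0, 31, -0.426, -0.215, 0, 0.0875], [0, 0, 31, -0.426, -0.215, 0, 0.0875], [0, 0, 31, -0.426, -0.215, 0, 0.0875], [0, 0, 31, -0.426, -0.215, 0, 0.0875], [0, 0, 31, -0.426, -0.215, 0, 0.0875], [0, 0, 31, -0.426, -0.215, 0, 0.0875]]]}}

```text
clock: 27.85
tcp_pos: [0.4811, -0.0824, 0.0987]
eef_rot: [-0.001, 0.83, 0.557, -0.0]
ft_force: [1.4, -0.6, 0.6]
opening: 0.993
```

```bash
python3 go.py .4613,-.1536,.07,-22.5
```

```text
(0.4613, -0.1536, 0.07, -22.5) turn [-0.1 -0.   0.2] shift [-0.0734  0.0088  0.0287]
t 27.85 tcp [ 0.4811 -0.0824  0.0987] op 0.0874 F [ 1.4 -0.6  0.6]
```

Call:
{"name": "send_rows", "arguments": {"targets": [[[0, 0, 0, -0.04, 0.005, 0, 0.0875], [0, 0, 0, -0.073, 0.009, 0, 0.0875], [0, 0, 0, -0.073, 0.009, 0.015, 0.0875], [0, 0, 0, -0.073, 0.009, 0.03, 0.0875], [0, 0, 0, -0.073, 0.009, 0.03, 0.0875], [0, 0, 0, -0.073, 0.009, 0.03, 0.0875]]]}}

```text
clock: 28.45
tcp_pos: [0.4627, -0.1515, 0.0691]
eef_rot: [-0.001, 0.83, 0.557, -0.0]
ft_force: [-0.2, -1.2, 0.1]
opening: 0.998
```

```bash
python3 - <<'E'
from h import *
s=ctrl.sense();im=ctrl.read_camera('wrist'); cv2.imwrite("pics/w21.png",im[:,:,::-1]); wfind(s,im,[.4613,-.1536])
E
python3 go.py .4613,-.1536,.0118,-22.5
```

```text
px [253.6 221.8] c [ 0.4622 -0.1537] 4sd [85.1 35.4] ang 156.9 rect [ 462.1 -154. ] [30.7 73.8]
(0.4613, -0.1536, 0.0118, -22.5) turn [-0.  -0.   0.2] shift [-0.0025 -0.0011  0.0579]
t 28.5 tcp [ 0.4634 -0.1517  0.0697] op 0.0874 F [0.  0.3 0.1]
```

View pics/w21.png

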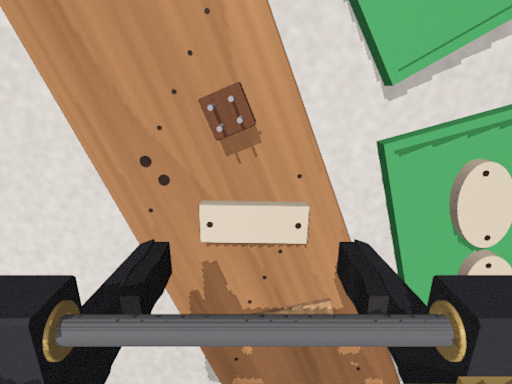

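Call:
{"name": "send_rows", "arguments": {"targets": [[[0, 0, 0.6, -0.002, -0.0005, 0.025, 0.0875], [0, 0, 0.6, -0.002, -0.0005, 0.045, 0.0875], [0, 0, 0.6, -0.002, -0.0005, 0.055, 0.0875], [0, 0, 0.6, -0.002, -0.0005, 0.058, 0.0875], [0, 0, 0.6, -0.002, -0.0005, 0.058, 0.0875], [0, 0, 0.6, -0.002, -0.0005, 0.058, 0.068], [0, 0, 0.6, -0.002, -0.0005, 0.058, 0.068], [0, 0, 0.6, -0.002, -0.0005, 0.058, 0.068]]]}}

```text
clock: 29.3
tcp_pos: [0.463, -0.154, 0.0128]
eef_rot: [0.001, 0.833, 0.553, 0.0]
ft_force: [-0.0, -0.2, 3.6]
opening: 0.837
```

Call:
{"name": "send_rows", "arguments": {"targets": [[[0, 0, 0, 0, 0, 0, 0.068], [0, 0, 0, 0, 0, 0, 0.068], [0, 0, 0, 0, 0, -0.015, 0.068], [0, 0, 0, 0, 0, -0.045, 0.068], [0, 0, 0, 0, 0, -0.085, 0.068], [0, 0, 0, 0, 0, -0.085, 0.068]]]}}

```text
clock: 29.9
tcp_pos: [0.4655, -0.1556, 0.1018]
eef_rot: [0.004, 0.833, 0.553, 0.002]
ft_force: [1.4, -0.7, -0.6]
opening: 0.839
```

```bash
python3 - <<'E'
from h import *
im=ctrl.read_camera('wrist'); cv2.imwrite("pics/w22.png",im[:,:,::-1])
E
python3 go.py .625,-.008,.1,-82.5
```

```text
(0.625, -0.008, 0.1, -82.5) turn [ 0.3 -0.1 59.6] shift [ 0.1978  0.0911 -0.0002]
t 29.95 tcp [ 0.4641 -0.1548  0.0994] op 0.0737 F [ 0.2 -0.2 -0.8]
```

View pics/w22.png

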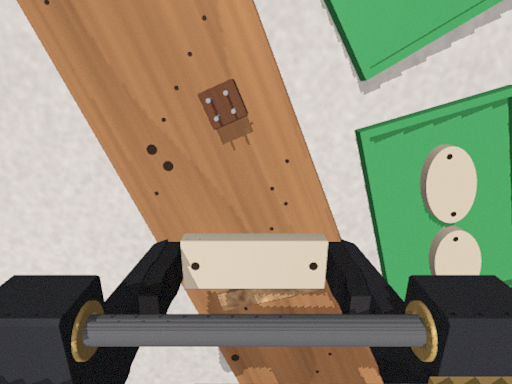

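The bar is gripped level at 73.7 mm. Carrying it to the middle tray with the turn.

Call:
{"name": "send_rows", "arguments": {"targets": [[[0, 0, 4, 0.015, 0.007, 0, 0.068], [0, 0, 12, 0.045, 0.021, 0, 0.068], [0, 0, 20, 0.075, 0.035, 0, 0.068], [0, 0, 28, 0.105, 0.048, 0, 0.068], [0, 0, 36, 0.135, 0.062, 0, 0.068], [0, 0, 44, 0.165, 0.076, 0, 0.068], [0, 0, 52, 0.188, 0.086, 0, 0.068], [0, 0, 59.5, 0.198, 0.091, 0, 0.068]]]}}

```text
clock: 30.75
tcp_pos: [0.6233, -0.0047, 0.0947]
eef_rot: [-0.0, 0.998, 0.064, -0.001]
ft_force: [0.3, -0.3, -0.9]
opening: 0.835
```

Call:
{"name": "send_rows", "arguments": {"targets": [[[0, 0, 0, 0, 0, 0.02, 0.068], [0, 0, 0, 0, 0, 0.045, 0.068], [0, 0, 0, 0, 0, 0.065, 0.068], [0, 0, 0, 0, 0, 0.07, 0.068], [0, 0, 0, 0, 0, 0.07, 0.068], [0, 0, 0, 0, 0, 0.07, 0.068], [0, 0, 0, 0, 0, 0.07, 0.068]]]}}

```text
clock: 31.45
tcp_pos: [0.624, -0.0069, 0.028]
eef_rot: [0.0, 0.998, 0.066, 0.001]
ft_force: [-0.5, 1.0, -0.3]
opening: 0.839
```

```bash
python3 - <<'E'
from h import *
im=ctrl.read_camera('wrist'); cv2.imwrite("pics/w23.png",im[:,:,::-1])
E
python3 go.py .625,-.008,.0012,-82.5
```

```text
(0.625, -0.008, 0.0012, -82.5) turn [ 0.  -0.1  0.1] shift [0.0008 0.0012 0.0269]
t 31.5 tcp [ 0.624  -0.0069  0.0281] op 0.0737 F [ 0.1 -0.3 -0.6]
```

View pics/w23.png

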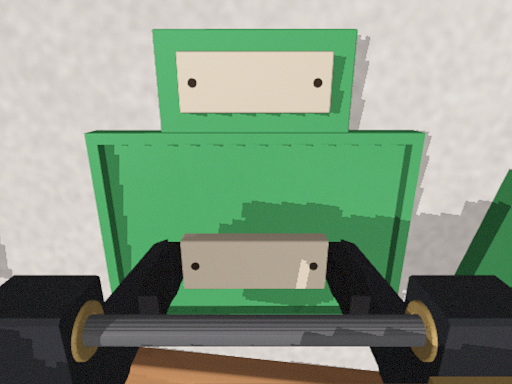

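Call:
{"name": "send_rows", "arguments": {"targets": [[[0, 0, 0, 0, 0, 0.01, 0.068], [0, 0, 0, 0, 0, 0.018, 0.068], [0, 0, 0, 0, 0, 0.0235, 0.068], [0, 0, 0, 0, 0, 0.0255, 0.068], [0, 0, 0, 0, 0, 0.0265, 0.068], [0, 0, 0, 0, 0, 0.027, 0.068], [0, 0, 0, 0, 0, 0.027, 0.068]]]}}

```text
clock: 32.2
tcp_pos: [0.6231, -0.0066, 0.0007]
eef_rot: [0.0, 0.998, 0.067, -0.0]
ft_force: [-4.3, 1.4, 8.6]
opening: 0.838
```

Call:
{"name": "send_rows", "arguments": {"targets": [[[0, 0, 0, 0, 0, 0, 0.076], [0, 0, 0, 0, 0, 0, 0.08], [0, 0, 0, 0, 0, 0, 0.083], [0, 0, 0, 0, 0, 0, 0.083], [0, 0, 0, 0, 0, -0.02, 0.083], [0, 0, 0, 0, 0, -0.06, 0.083], [0, 0, 0, 0, 0, -0.1, 0.083], [0, 0, 0, 0, 0, -0.14, 0.083]]]}}

```text
clock: 33.0
tcp_pos: [0.6228, -0.0066, 0.141]
eef_rot: [-0.0, 0.998, 0.066, -0.0]
ft_force: [0.3, 0.5, -0.3]
opening: 0.941
```

```bash
python3 - <<'E'
from h import *
s=ctrl.sense();im=ctrl.read_camera('wrist'); cv2.imwrite("pics/w24.png",im[:,:,::-1]); wfind(s,im,[.624,-.007],z=.016)
im=ctrl.read_camera('top'); cv2.imwrite("pics/t24.png",cv2.resize(im[90:260,95:430,::-1],None,fx=2.3,fy=2.3,interpolation=cv2.INTER_CUBIC))
im=ctrl.read_camera('scene'); cv2.imwrite("pics/s24.png",im[:,:,::-1])
E
```

```text
px [253.9 183.9] c [ 0.6228 -0.0072] 4sd [85.2 32.4] ang 97.6 rect [622.6  -7.2] [27.1 73.8]
```

View pics/w24.png

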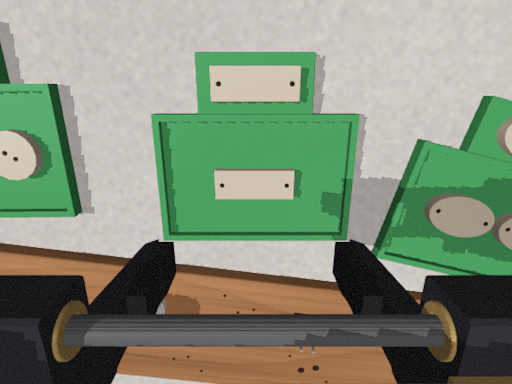

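View pics/t24.png

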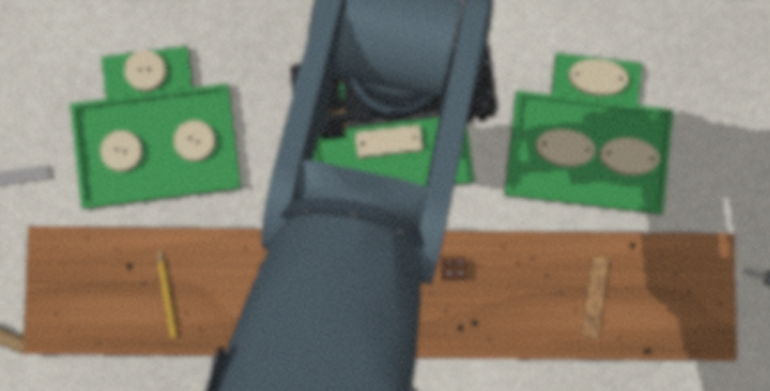

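View pics/s24.png

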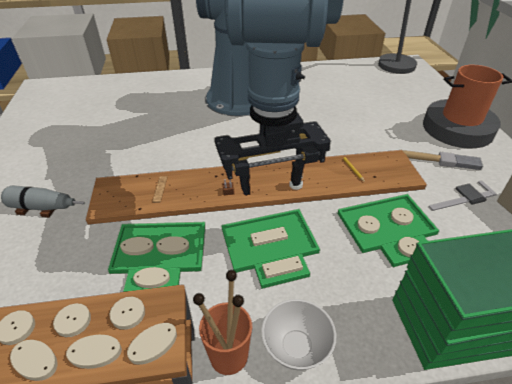

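All five pieces are flat in the right trays, with the bar at (254,184) in the wrist view. I'll rise a little more and check the jar.

Call:
{"name": "send_rows", "arguments": {"targets": [[[0, 0, 0, 0, 0, -0.04, 0.083], [0, 0, 0, 0, 0, -0.08, 0.083], [0, 0, 0, 0, 0, -0.1, 0.083], [0, 0, 0, 0, 0, -0.1, 0.083], [0, 0, 0, 0, 0, -0.1, 0.083]]]}}

```text
clock: 33.65
tcp_pos: [0.6223, -0.0066, 0.2379]
eef_rot: [-0.0, 0.998, 0.066, -0.001]
ft_force: [0.1, 0.3, 0.2]
opening: 0.941
```

```bash
python3 - <<'E'
from h import *
im=ctrl.read_camera('scene'); cv2.imwrite("pics/s25.png",cv2.resize(im[130:290,90:450,::-1],None,fx=2.2,fy=2.2,interpolation=cv2.INTER_CUBIC))
E
```

```text
(no output)
```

View pics/s25.png

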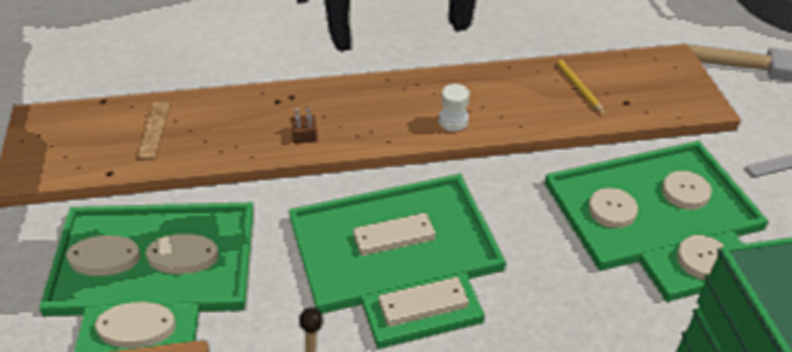

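The jar is upright at (454,107) and all five pieces lie flat with their holes up. Handing in.

```bash
python3 -c "
from rig import ctrl
print(ctrl.finish_job())"
```

```text
the job is handed in; nothing more can be done
None
```

All five pieces are sorted: the two ovals, the two discs and the bar each lie flat and face up on the floor of the tray with their sample. I handed the job in at about 34 s of robot time.

- **Last checks:** the final scene, top and wrist pictures show every piece clear of the rims and of the other pieces. The jar was still standing in its place.
- **Set-down forces:** each piece was lowered until it touched, and the readings at contact were about 6–10 N.
- **What disagreed:** the wrist and scene cameras both put the fingertips about 10 mm behind the TCP, where the interface says 22 mm ahead. My first close therefore shut above the left oval without touching it. I went by the cameras from then on.
- **Change of grip:** because of that, the gripper body hangs lower than stated. I gripped the left oval and the bar end to end so the body stayed clear of the jar and the drill-bit block.

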